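# Put the guest laundry's supply counter back in order

## Task

The laundry supplies have been knocked about: lift the lid off the crock by its knob and lay it flat on the counter, put every loose blue tablet into the crock, then put the lid back on so that it is seated. Stand every fallen white bottle upright on the wooden tray, at any time before or after that, and leave the other things where they are.

Things in the scene. Friction and masses are not known exactly. Their poses are not given: they have to be found in the camera images.
- bottle1: square white bottle, round grey cap; 48 x 48 mm, 140 mm tall (flat-sided body 105 mm, then cap 30 mm across), about 250 g. Starts lying on a flat side on the counter. Origin on its long axis at mid-height, 70 mm from base and from cap top; its z axis runs from base to cap (up when it stands), x and y square to the flat sides. May be absent (None).
- bottle2: square white bottle, round grey cap; 48 x 48 mm, 140 mm tall (flat-sided body 105 mm, then cap 30 mm across), about 250 g. Starts lying on a flat side on the counter. Origin on its long axis at mid-height, 70 mm from base and from cap top; its z axis runs from base to cap (up when it stands), x and y square to the flat sides. May be absent (None).
- bottle3: square white bottle, round grey cap; 48 x 48 mm, 140 mm tall (flat-sided body 105 mm, then cap 30 mm across), about 250 g. Starts lying on a flat side on the counter. Origin on its long axis at mid-height, 70 mm from base and from cap top; its z axis runs from base to cap (up when it stands), x and y square to the flat sides. May be absent (None).
- tablet1: round laundry tablet, a flat disc 40 mm across and 22 mm high, 40 g, lying flat on the counter; origin at the centre of its underside, z axis up. May be absent (None).
- tablet2: round laundry tablet, a flat disc 40 mm across and 22 mm high, 40 g, lying flat on the counter; origin at the centre of its underside, z axis up. May be absent (None).
- tablet3: round laundry tablet, a flat disc 40 mm across and 22 mm high, 40 g, lying flat on the counter; origin at the centre of its underside, z axis up. May be absent (None).
- crock: low white ceramic crock without handles, fixed on the counter, 130 mm across outside, 118 mm across inside, 72 mm high, 6 mm floor; origin at the centre of its underside, z up.
- lid: loose round wooden lid, 132 mm across, plate 8 mm thick, 150 g, on the crock at the start. Beneath: a plug 108 mm across, 6 mm deep, that drops into the mouth with 5 mm play. On top: a round knob 24 mm across, 14 to 38 mm above the origin. Origin: centre of the plate's underside (72 mm up, at the rim, when seated; 6 mm up when laid on the counter); z up.
- tray: flat wooden tray board without a rim, fixed on the counter, 120 mm (its x) x 420 mm (its y) x 12 mm high; origin at the centre of its underside, z up. The bottles belong on it.
- jar: bystander, to be left alone: small glass jar 56 mm across, 50 mm high, standing on the tray; origin under its centre.
- mug: bystander, to be left alone: white mug 76 mm across, 72 mm high, handle to its +y; origin under its centre.
- brush: bystander, to be left alone: clothes brush lying flat behind the tray; origin under its middle.
- carton: bystander, to be left alone: cardboard carton 90 x 130 x 60 mm; origin under its centre.
- bowl: bystander, to be left alone: white bowl 100 mm across, 45 mm high; origin under its centre.
- can: bystander, to be left alone: squat metal tin 64 mm across, 60 mm high; origin under its centre.
Not all that is in view belongs to the job. Leave any pink or turquoise look-alike of the bottle2 alone.

How it is judged:
By the outcome, as a careful person would: the job done as asked, in the order asked, and still so for the second after the job is handed in, with the robot touching nothing.
Of bottle1, bottle2, bottle3 only 2 to 3 are there at a start; the rules pass over those that are not, and their reading is None.
Of tablet1, tablet2, tablet3 only 2 to 3 are there at a start; the rules pass over those that are not, and their reading is None.
At some moment in a run one of bottle1, bottle2, bottle3, tablet1, tablet2, tablet3 may be knocked a few centimetres aside while the robot is not near it.
Once in a run the grip may slacken for a moment while it holds something.
It also fails if it takes over 210 s, if anything falls off the work surface, if the arm or the gripper's body presses on something with over 40 N, if the wrist force passes 120 N, or if a joint passes its speed limit or range.

## Robot

A 6-joint arm with a two-finger parallel gripper is mounted at the origin on the work surface. World frame = base frame: x ahead of the robot, y to its left, z up, the work surface at z = 0. Lengths are in mm, angles in rad, forces in N, time in s.
With the tool pointing down it reaches from about 300 to 775 mm from the base axis. Payload 14.6 kg.
Tool frame: the origin (TCP) lies midway between the tips of the shut fingers; the grasp point (between the pads) lies 19 mm behind it (manip.grasp_offset is the distance from the TCP to the grasp point, in mm); z points along the fingers, y is the line along which they close (so a half turn about z gives the same grasp; the last joint's range is limited). The gripper opens to 94 mm and grips with 3 to 60 N. Pads are 16 mm wide; open, the fingers measure 119 mm over their backs; the gripper's body (75 mm by 177 mm) begins 78 mm behind the grasp point.
Start: joints at [1.077, 0.3, 1.521, -0, 1.321, -0.067], TCP at [227.674, 500.653, 205.446] pointing down, gripper open.
Joint ranges: [-3.03, 3.03], [-0.79, 2.21], [0.23, 2.52], [-1.04, 4.18], [0, 3.07], [-2.55, 2.55]. Speed limits (rad/s): [2.22, 2.22, 2.57, 3.14, 3.14, 3.14].

## Interface

Orientations are given as [roll, pitch, yaw] about the fixed x, y, z axes, in that order (R = Rz(yaw) Ry(pitch) Rx(roll)).
In Python, from cell import manip, viewer gives the robot as it stands. The module is installed in compiled form; this text tells all that it offers.
- The arm moves only by the tool move_arm, never from a script. Its argument "moves" is a list of rows, each a list of 4 numbers: the shift along the tool's x, y, z in m, then the turn about the tool's z in rad. A call has 1 to 12 rows; each row is the pose to reach, as a shift and turn from the pose commanded when the call began, along the tool's axes at that moment; what a row does not reach only later rows make up. A row lasts 1/10 s, in which the tool goes at most 50 mm and 8.59 degrees, less where a joint would pass 70% of its speed; a pose out of reach is approached as far as the arm can. A call with a gripper value outside its range is refused whole. "jaw" is the finger opening in m, from 0 to 0.094, set as the call begins (left out, the last holds). The fingers move at their own pace and stop on an object; "squeeze" is the grip in N (left out, the last holds). Time passes only in rows, so rows that repeat a pose let the fingers close. It gives the time, the measured TCP pose, the force, the opening and the grip force at its end, in the units of the state.
- manip.read_state(): the state, without advancing time (a new reading comes with each control period).
- viewer.camera(name): name is "scene" or "side" or "wrist"; returns a dict with "frame" (400x640x3 uint8, blue, green, red), "z_map" (400x640 float32, mm along the optical axis (not along the pixel's ray), 0 where there is no reading), "fx", "fy", "cx", "cy" (pixels), "origin" and "orientation" of the camera in the world. Camera axes: x right, y down, z forward; pixel columns grow to the right and rows downward; lengths in mm; the calibration is good to about 2 mm. A picture is of the moment at which its call begins.
- manip.sign_off(): hands the job in; it is judged then, once.
The state is a dict: "clock": time; "joints": joint angles; "qd": joint speeds; "effort": joint torques, N m; "eef_pos": TCP position; "eef_rot": TCP orientation; "wrist_force": force on the tool from outside, world axes, zero at the start; "moment": the same for the moment, N m; "finger_gap": finger opening in mm; "finger_force": force on a finger pad.
Only numpy, scipy, OpenCV 4.12 (cv2) and the standard library are available. Lean on these libraries where they do the work, as an engineer would, in place of code of your own. Each camera call takes 0.05 s, during which the arm holds its last target. There are 200 camera calls.

## Working session

There is one attempt and no reset: what is moved stays moved. The work goes in short steps, Python scripts to look and compute and a tool call to move; the robot and the scene stay as the last step left them, time stands still between calls to the robot, and variables do not carry over. Pictures are saved under pics/ and viewed, at most 14 in all, crops included, and the job is handed in when it is done.

Besides the shell and the picture viewer there is one more tool, called after "Emit:" by a JSON object that holds its "fn" and its "kwargs". move_arm: Moves the arm, as the interface text tells. Its arguments: {"type":"object","properties":{"moves":{"type":"array"},"jaw":{"type":"number"},"squeeze":{"type":"number"}},"required":["moves"]}

```bash
mkdir -p pics; cat > h.py <<'E'
import numpy as np, cv2
from cell import manip, viewer
from scipy.spatial.transform import Rotation as R
def Rm(o):
    o=np.array(o,float)
    if o.shape==(3,3): return o
    return R.from_euler('xyz',o).as_matrix() if o.size==3 else R.from_quat(o).as_matrix()
def cam(n,save=None):
    c=viewer.camera(n)
    if save: cv2.imwrite('pics/'+save,c['frame'])
    return c
def world(c):
    v,u=np.mgrid[0:400,0:640]; z=c['z_map'].astype(float)
    P=np.stack([(u-c['cx'])/c['fx']*z,(v-c['cy'])/c['fy']*z,z],-1)
    return P@Rm(c['orientation']).T+np.array(c['origin'])
def ray(c,u,v,h):
    d=Rm(c['orientation'])@np.array([(u-c['cx'])/c['fx'],(v-c['cy'])/c['fy'],1]); o=np.array(c['origin'])
    return o+d*(h-o[2])/d[2]
E
python3 - <<'E'
from h import *
for n in('scene','side'):
    c=cam(n,n+'0.png'); print(n,c['origin'],c['orientation'],c['fx'],c['cx'],c['cy'])
s=manip.read_state(); print(s, manip.grasp_offset)
E
```

```text
scene [1831.83384151  234.00805998 1301.17833328] [-2.33072817  0.01337866  1.79461904] 467.74446528557735 322.3000895373181 207.4689423063558
side [460.4998732  887.37934887 908.70284905] [-2.27185100e+00  2.99153502e-03 -3.06774468e+00] 390.62821229703377 317.1212901068573 198.00492481923138
{'clock': 0.1, 'joints': array([ 1.07738350e+00,  3.00405990e-01,  1.52146527e+00, -2.39922440e-05,
        1.32062767e+00, -6.65925932e-02]), 'qd': array([-3.72862962e-04, -1.06677238e-04, -1.54762455e-03, -1.89161923e-03,
       -1.01941618e-03, -4.71580832e-05]), 'effort': array([-1.42441348e-05, -5.32646763e+01, -3.53279650e+01,  7.08008045e-02,
        2.36168504e-02, -3.08263179e-05]), 'eef_pos': array([227.60059201, 500.48404727, 204.97101949]), 'eef_rot': array([-3.14068685e+00, -3.71176743e-05,  2.71477835e+00]), 'wrist_force': array([ 0.25822478, -0.20564299, -0.08654024]), 'moment': array([ 0.0132765 , -0.03533345, -0.02691145]), 'finger_force': 0.0, 'finger_gap': 94.07647903221384} 18.8
```

View pics/scene0.png

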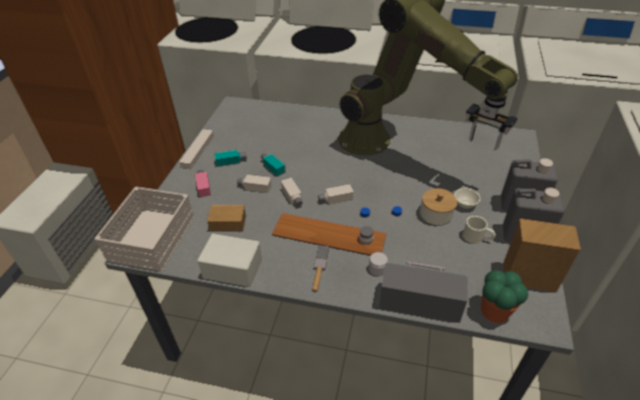

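View pics/side0.png

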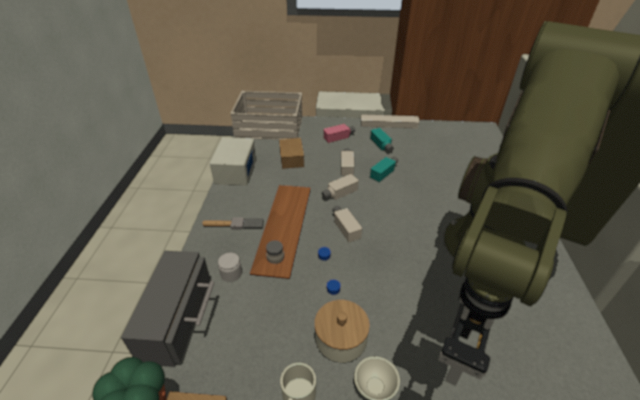

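Scene: white bottles at about (257,184), (291,190) and (338,194); blue tablets at (365,212) and (397,211); lidded crock at (438,203); tray at (330,234) with the jar on it. The pink (203,183) and turquoise (230,157), (273,163) bottles are look-alikes, to be left alone. The side view agrees: white bottles at (347,162), (343,187), (347,224).

```bash
cat >> h.py <<'E'
def comps(c,m,amin=25):
    m=cv2.morphologyEx(m.astype(np.uint8),cv2.MORPH_OPEN,np.ones((2,2)))
    n,l,s,ce=cv2.connectedComponentsWithStats(m)
    return [(l==i) for i in range(1,n) if s[i,4]>=amin]
def box(P): # rect of top points
    return cv2.minAreaRect(P[:,:2].astype(np.float32))
def survey(n,c=None):
    c=c or cam(n); W=world(c); f=c['frame']; hsv=cv2.cvtColor(f,cv2.COLOR_BGR2HSV); H,S,V=cv2.split(hsv)
    roi=(W[...,0]>250)&(W[...,0]<900)&(abs(W[...,1])<750)&(c['z_map']>0)
    out={}
    for k in comps(c,roi&(H>110)&(H<130)&(S>150)&(W[...,2]<60)):
        P=W[k]; t=P[P[:,2]>np.percentile(P[:,2],90)-6]; b=box(t)
        print(n,'tablet',np.mean(np.argwhere(k),0)[::-1].round(),'c',np.round(b[0],1),'size',np.round(b[1]),'z',t[:,2].mean().round(1))
    for k in comps(c,roi&(S<75)&(V>110)&(W[...,2]>20)&(W[...,2]<62),30):
        P=W[k]; t=P[P[:,2]>np.percentile(P[:,2],90)-6]; b=box(t)
        print(n,'white',np.mean(np.argwhere(k),0)[::-1].round(),'c',np.round(b[0],1),'size',np.round(b[1]),'ang',round(b[2],1),'z',t[:,2].mean().round(1),'corn',cv2.boxPoints(b).round().tolist())
    for k in comps(c,roi&(H>5)&(H<25)&(S>90)&(W[...,2]>5)&(W[...,2]<130),60):
        P=W[k]; b=box(P)
        print(n,'wood',np.mean(np.argwhere(k),0)[::-1].round(),'c',np.round(b[0],1),'size',np.round(b[1]),'ang',round(b[2],1),'zmed/max',np.median(P[:,2]).round(1),P[:,2].max().round(1),'top c',P[P[:,2]>P[:,2].max()-6].mean(0).round(1))
E
python3 - <<'E'
from h import *
for n in('scene','side'):
    c=cam(n); survey(n,c)
    f=c['frame']; cr=f[130:250,180:400] if n=='scene' else f[120:300,230:450]
    cv2.imwrite(f'pics/crop_{n}.png',cv2.resize(cr,None,fx=3.5,fy=3.2,interpolation=2)[:600])
E
```

```text
scene white [193. 155.] c [1060.8 -281.8] size [1853.   90.] ang 31.0 z 49.3 corn [[243.0, -721.0], [290.0, -798.0], [1878.0, 157.0], [1832.0, 234.0]]
scene white [258. 181.] c [1133.2 -102.7] size [1547.  108.] ang 21.7 z 77.8 corn [[394.0, -339.0], [435.0, -439.0], [1872.0, 134.0], [1832.0, 234.0]]
scene white [292. 189.] c [1116.5   11.4] size [1497.   66.] ang 19.8 z 67.1 corn [[401.0, -211.0], [423.0, -273.0], [1832.0, 234.0], [1810.0, 296.0]]
scene white [339. 192.] c [1115.3  122.5] size [1447.  105.] ang 12.5 z 57.5 corn [[397.0, 18.0], [420.0, -85.0], [1833.0, 227.0], [1811.0, 330.0]]
scene white [469. 195.] c [346.1 482.2] size [93. 63.] ang 66.9 z 40.5 corn [[299.0, 452.0], [357.0, 427.0], [393.0, 513.0], [335.0, 537.0]]
scene white [178. 233.] c [ 785.1 -572.7] size [  9. 228.] ang 89.3 z 42.0 corn [[671.0, -576.0], [899.0, -579.0], [899.0, -570.0], [671.0, -567.0]]
scene white [379. 261.] c [799.3 175.7] size [105.  51.] ang 1.5 z 62.1 corn [[746.0, 200.0], [748.0, 149.0], [852.0, 152.0], [851.0, 202.0]]
scene wood [440. 201.] c [1087.2  275.5] size [ 129. 1486.] ang 81.
[... 1782 characters left out ...]
366.0, 899.0]]
side white [298. 372.] c [534.6 470.3] size [27.  5.] ang 6.1 z 51.5 corn [[521.0, 472.0], [521.0, 466.0], [548.0, 469.0], [548.0, 474.0]]
side wood [292. 154.] c [571.4 174.3] size [  92. 1443.] ang 8.3 zmed/max 55.7 908.7 top c [460.5 887.4 908.7]
side wood [283. 232.] c [604.8 331.2] size [ 177. 1136.] ang 5.7 zmed/max 9.7 908.7 top c [460.5 887.4 908.7]
side wood [219. 224.] c [854.2 -15.1] size [81. 20.] ang 7.6 zmed/max 13.2 20.4 top c [855.1 -17.7  16.9]
side wood [342. 326.] c [475.7 580.7] size [601. 128.] ang 80.8 zmed/max 78.1 908.7 top c [460.5 887.4 908.7]
side wood [163. 394.] c [657.5 705.1] size [ 18. 537.] ang 45.3 zmed/max 66.0 908.7 top c [460.5 887.4 908.7]
```

View pics/crop_side.png

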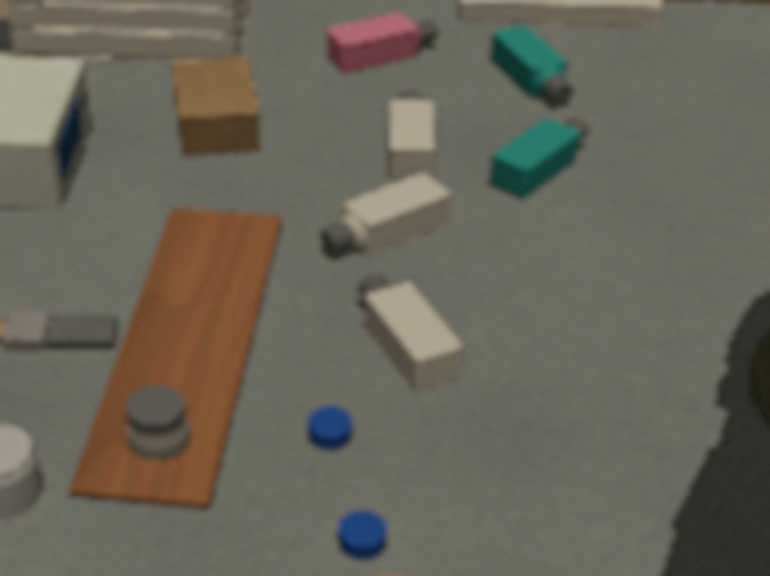

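The crop confirms three white bottles with grey caps, with pink and turquoise look-alikes beside them, and two blue tablets. I'll refine the numbers next, since the depth holes leaked into the masks.

```bash
sed -i "s/return \[(l==i) for i in range(1,n)/v=(c['z_map']>0)\&m0\n    return [(l==i)\&v for i in range(1,n)/; s/^def comps(c,m,amin=25):/def comps(c,m,amin=25):\n    m0=m.astype(bool)/" h.py
sed -i "s/(H>110)&(H<130)&(S>150)/(H>100)\&(H<135)\&(S>140)/" h.py
python3 - <<'E'
from h import *
for n in('scene','side'):
    c=cam(n); survey(n,c)
    W=world(c)
    h=cv2.cvtColor(c['frame'],cv2.COLOR_BGR2HSV)
    for (u,v) in ([(365,212),(397,211)] if n=='scene' else [(324,254),(334,287)]): print(h[v,u],W[v,u].round(),ray(c,u,v,22).round())
    # caps
    H,S,V=cv2.split(h)
    k=(V<110)&(S<80)&(W[...,2]>26)&(W[...,2]<46)&(W[...,0]>330)&(W[...,0]<560)&(W[...,1]>-420)&(W[...,1]<60)
    for m in comps(c,k,6): print(n,'cap',W[m].mean(0).round(),m.sum())
    for m in comps(c,(W[...,2]>40)&(W[...,2]<75)&(W[...,0]>540)&(W[...,0]<720)&(abs(W[...,1])<230),10): print(n,'jar',box(W[m])[0],box(W[m])[1])
E
```

```text
scene tablet [365. 212.] c [508.7  88.5] size [26. 33.] z 22.8
scene tablet [397. 211.] c [476.  209.2] size [29. 24.] z 23.6
scene white [193. 155.] c [ 320.4 -725. ] size [123.  33.] ang 0.5 z 35.1 corn [[259.0, -709.0], [259.0, -742.0], [382.0, -741.0], [382.0, -708.0]]
scene white [257. 181.] c [ 446.8 -379.5] size [ 51. 105.] ang 5.6 z 48.6 corn [[416.0, -330.0], [426.0, -434.0], [478.0, -429.0], [467.0, -324.0]]
scene white [292. 189.] c [ 461.  -225.3] size [102.  47.] ang 40.0 z 48.9 corn [[407.0, -240.0], [437.0, -276.0], [515.0, -211.0], [485.0, -175.0]]
scene white [338. 192.] c [439.8 -31.8] size [ 45. 108.] ang 30.7 z 48.1 corn [[393.0, 3.0], [448.0, -90.0], [487.0, -67.0], [431.0, 26.0]]
scene white [468. 194.] c [349.7 477.5] size [93. 74.] ang 84.3 z 42.2 corn [[308.0, 435.0], [382.0, 428.0], [391.0, 520.0], [318.0, 527.0]]
scene white [178. 233.] c [ 777.2 -573.8] size [  9. 227.] ang 89.4 z 42.7 corn [[664.0, -577.0], [891.0, -579.0], [891.0, -571.0], [664.0, -568.0]]
scene white [380. 259.] c [769.1 178.4] size [48. 36.] ang 52.6 z 59.4 corn [[740.0, 170.0], [769.0
[... 2694 characters left out ...]
] c [856.9 -15.8] size [78. 17.] ang 1.4 zmed/max 14.4 21.5 top c [857.1 -17.9  17.3]
side wood [342. 325.] c [442.5 365.2] size [129. 125.] ang 88.6 zmed/max 78.2 111.2 top c [442.6 364.3 108.3]
side wood [163. 394.] c [816.2 547.2] size [15. 60.] ang 47.5 zmed/max 75.1 114.9 top c [799.2 573.  114.9]
[108 189 123] [501.  98.  21.] [501.  99.  22.]
[107 196 121] [466. 216.  20.] [466. 218.  22.]
side cap [ 439. -326.   30.] 17
side cap [ 409. -233.   29.] 12
side cap [ 454. -196.   31.] 17
side cap [ 508. -176.   32.] 30
side cap [469. -95.  34.] 18
side cap [465. -43.  34.] 6
side cap [423.  11.  31.] 45
side jar (644.334716796875, 116.12226867675781) (46.11166000366211, 44.11465072631836)
```

Emit:
{"fn": "move_arm", "kwargs": {"moves": [[-0.2547,-0.0336,0,1.144],[-0.2547,-0.0336,0,1.144],[-0.2547,-0.0336,0,1.144],[-0.2547,-0.0336,0,1.144],[-0.2547,-0.0336,0,1.144],[-0.2547,-0.0336,0,1.144],[-0.2547,-0.0336,0,1.144],[-0.2547,-0.0336,0,1.144],[-0.2547,-0.0336,0,1.144],[-0.2547,-0.0336,0,1.144],[-0.2547,-0.0336,0,1.144],[-0.2547,-0.0336,0,1.144]], "jaw": 0.094}}

```text
clock: 1.5
eef_pos: [445.5, 364.7, 205.4]
eef_rot: [-3.142, 0.0, 1.572]
wrist_force: [0.8, -0.5, -0.2]
finger_gap: 93.9
finger_force: 0.0
```

Tool axes are now world +y, +x and −z. Next I go down onto the knob and grip it.

Emit:
{"fn": "move_arm", "kwargs": {"moves": [[0,0,0.03,0],[0,0,0.06,0],[0,0,0.09,0],[0,0,0.11,0],[0,0,0.12,0],[0,0,0.12,0],[0,0,0.12,0]]}}

```text
clock: 2.2
eef_pos: [446.0, 365.0, 86.5]
eef_rot: [3.141, -0.001, 1.571]
wrist_force: [-0.1, 0.0, -0.4]
finger_gap: 94.4
finger_force: 0.0
```

Emit:
{"fn": "move_arm", "kwargs": {"moves": [[0,0,0,0],[0,0,0,0],[0,0,0,0],[0,0,0,0],[0,0,0,0],[0,0,0,0],[0,0,0,0],[0,0,0,0]], "jaw": 0.01, "squeeze": 30}}

```text
clock: 3.0
eef_pos: [445.6, 364.6, 85.4]
eef_rot: [-3.142, 0.0, 1.571]
wrist_force: [-1.0, -0.9, -0.0]
finger_gap: 33.3
finger_force: 0.0
```

Emit:
{"fn": "move_arm", "kwargs": {"moves": [[0,0,-0.01,0],[0,0,-0.02,0],[0,0,-0.035,0],[0,0,-0.055,0],[0,0,-0.07,0],[0,0,-0.08,0],[0,0,-0.08,0]]}}

```text
clock: 3.7
eef_pos: [446.0, 365.0, 167.2]
eef_rot: [3.14, -0.002, 1.571]
wrist_force: [-0.4, 0.1, -1.3]
finger_gap: 23.0
finger_force: 30.0
```

```bash
python3 - <<'E'
from h import *
c=cam('side'); f=c['frame'][200:400,220:460]; cv2.imwrite('pics/lid.png',cv2.resize(f,None,fx=3,fy=3,interpolation=2))
print(manip.read_state()['wrist_force'])
E
```

```text
[-0.13681506 -0.18661865 -2.18330475]
```

View pics/lid.png

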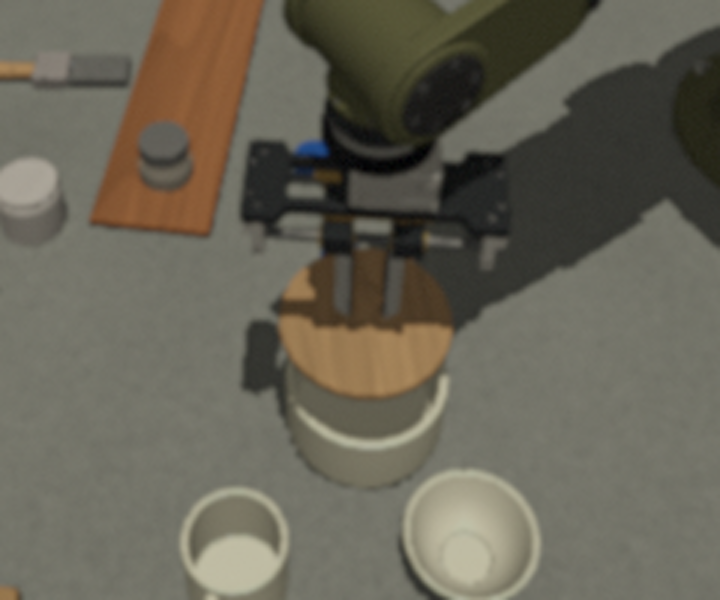

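The picture shows the lid hanging level from the fingers, clear of the crock. Now I carry it to free counter near (330, 210).

Emit:
{"fn": "move_arm", "kwargs": {"moves": [[-0.02,-0.015,0,0],[-0.05,-0.037,0,0],[-0.085,-0.063,0,0],[-0.12,-0.09,0,0],[-0.145,-0.108,0,0],[-0.1545,-0.1155,0,0],[-0.1545,-0.1155,0.03,0],[-0.1545,-0.1155,0.06,0],[-0.1545,-0.1155,0.09,0],[-0.1545,-0.1155,0.11,0],[-0.1545,-0.1155,0.125,0],[-0.1545,-0.1155,0.133,0]], "squeeze": 40}}

```text
clock: 4.95
eef_pos: [329.8, 210.1, 31.0]
eef_rot: [-3.14, 0.001, 1.571]
wrist_force: [-5.7, 0.1, 22.4]
finger_gap: 23.1
finger_force: 40.0
```

Emit:
{"fn": "move_arm", "kwargs": {"moves": [[0,0,0.002,0],[0,0,0.003,0],[0,0,0.004,0],[0,0,0.004,0]]}}

```text
clock: 5.35
eef_pos: [330.1, 210.6, 29.3]
eef_rot: [-3.141, -0.001, 1.571]
wrist_force: [-7.3, 0.1, 9.7]
finger_gap: 22.9
finger_force: 40.0
```

Emit:
{"fn": "move_arm", "kwargs": {"moves": [[0,0,0,0],[0,0,0,0],[0,0,0,0],[0,0,0,0],[0,0,0,0]], "jaw": 0.07}}

```text
clock: 5.85
eef_pos: [330.2, 210.2, 28.5]
eef_rot: [3.141, -0.0, 1.571]
wrist_force: [-0.8, 0.3, -1.0]
finger_gap: 59.8
finger_force: 0.0
```

Emit:
{"fn": "move_arm", "kwargs": {"moves": [[0,0,-0.02,0],[0,0,-0.06,0],[0,0,-0.1,0],[0,0.04,-0.12,0],[0,0.08,-0.12,0],[0,0.11,-0.12,0],[0,0.13,-0.12,0],[0,0.142,-0.12,0],[0,0.142,-0.12,0]]}}

```text
clock: 6.75
eef_pos: [472.9, 209.9, 148.0]
eef_rot: [-3.141, 0.0, 1.57]
wrist_force: [0.2, 0.1, 0.2]
finger_gap: 70.0
finger_force: 0.0
```

```bash
python3 - <<'E'
from h import *
for n in ('scene','side'): survey(n,cam(n,'t1%s.png'%n))
c=cam('wrist','w1.png'); print(c['origin'],c['orientation']); survey('wrist',c); print(manip.read_state()['eef_pos'])
E
```

```text
scene tablet [365. 213.] c [509.6  90.2] size [28. 26.] z 22.7
scene tablet [397. 211.] c [479.7 207.9] size [34. 28.] z 23.2
scene white [192. 155.] c [ 323.1 -724.9] size [ 34. 126.] ang 89.2 z 35.8 corn [[260.0, -741.0], [386.0, -743.0], [386.0, -709.0], [260.0, -707.0]]
scene white [257. 181.] c [ 443.9 -376.8] size [108.  53.] ang 87.2 z 48.8 corn [[415.0, -429.0], [468.0, -432.0], [473.0, -324.0], [420.0, -322.0]]
scene white [292. 189.] c [ 459.9 -227.6] size [100.  48.] ang 38.6 z 48.8 corn [[406.0, -240.0], [436.0, -278.0], [514.0, -215.0], [484.0, -177.0]]
scene white [338. 192.] c [439.1 -29.7] size [ 47. 105.] ang 26.8 z 48.9 corn [[394.0, 7.0], [442.0, -87.0], [484.0, -66.0], [436.0, 28.0]]
scene white [468. 195.] c [363.6 475.3] size [92. 98.] ang 74.7 z 42.1 corn [[304.0, 444.0], [398.0, 418.0], [423.0, 507.0], [329.0, 533.0]]
scene white [428. 199.] c [400.7 320.4] size [ 5. 27.] ang 59.3 z 47.4 corn [[388.0, 325.0], [411.0, 311.0], [414.0, 316.0], [390.0, 329.0]]
scene white [178. 232.] c [ 780.4 -573.3] size [232.   7.] ang 0.2 z 42.3 corn [[665.0, -570.0], [665.0, 
[... 3091 characters left out ...]
193.0], [752.0, 137.0], [801.0, 153.0], [783.0, 209.0]]
wrist white [468. 265.] c [640.7 125.4] size [50. 24.] ang 30.0 z 38.0 corn [[613.0, 123.0], [625.0, 103.0], [668.0, 128.0], [657.0, 148.0]]
wrist white [280. 368.] c [425.  -15.3] size [47. 69.] ang 27.9 z 48.4 corn [[388.0, 4.0], [420.0, -57.0], [462.0, -35.0], [430.0, 26.0]]
wrist wood [196. 190.] c [331.6 208.2] size [131. 129.] ang 15.9 zmed/max 14.7 46.7 top c [332.1 209.2  44.3]
wrist wood [468. 244.] c [652. 121.] size [118. 120.] ang 87.4 zmed/max 13.0 55.9 top c [665.5 129.8  53. ]
wrist wood [407. 371.] c [595.6 -44.6] size [32. 66.] ang 3.2 zmed/max 12.7 14.9 top c [593.2 -49.9  12.6]
[471.50053585 210.13260362 148.34598087]
```

Lid lies flat at (330, 210.5), clear of everything. There are exactly two tablets: (471, 210) and (503, 90). I'll grip the first.

Emit:
{"fn": "move_arm", "kwargs": {"moves": [[0,0,0.04,0],[0,0,0.08,0],[0,0,0.115,0],[0,0,0.135,0],[0,0,0.144,0],[0,0,0.144,0]]}}

```text
clock: 7.5
eef_pos: [471.5, 210.1, 4.1]
eef_rot: [-3.14, 0.0, 1.571]
wrist_force: [0.5, 1.0, -0.2]
finger_gap: 69.8
finger_force: 0.0
```

Emit:
{"fn": "move_arm", "kwargs": {"moves": [[0,0,0,0],[0,0,0,0],[0,0,0,0],[0,0,0,0],[0,0,0,0],[0,0,0,0]], "jaw": 0.03, "squeeze": 25}}

```text
clock: 8.1
eef_pos: [472.3, 210.2, 4.9]
eef_rot: [3.141, -0.0, 1.571]
wrist_force: [-1.6, -1.4, 6.8]
finger_gap: 39.5
finger_force: 25.0
```

Emit:
{"fn": "move_arm", "kwargs": {"moves": [[0,0,-0.03,0],[0,0,-0.07,0],[0,0,-0.11,0],[0,0,-0.135,0],[0.03,-0.005,-0.144,0],[0.07,-0.01,-0.144,0],[0.11,-0.016,-0.144,0],[0.145,-0.022,-0.144,0],[0.17,-0.0265,-0.144,0],[0.179,-0.0265,-0.144,0],[0.179,-0.0265,-0.144,0]]}}

```text
clock: 9.2
eef_pos: [445.4, 389.6, 148.1]
eef_rot: [-3.141, 0.0, 1.572]
wrist_force: [-0.3, -0.1, -0.4]
finger_gap: 39.6
finger_force: 25.0
```

Emit:
{"fn": "move_arm", "kwargs": {"moves": [[0,0,0.03,0],[0,0,0.065,0],[0,0,0.095,0],[0,0,0.118,0],[0,0,0.13,0],[0,0,0.134,0],[0,0,0.134,0]]}}

```text
clock: 9.9
eef_pos: [446.1, 388.8, 14.9]
eef_rot: [3.141, -0.0, 1.57]
wrist_force: [-0.1, -0.0, -0.0]
finger_gap: 39.3
finger_force: 25.0
```

Emit:
{"fn": "move_arm", "kwargs": {"moves": [[0,0,0,0],[0,0,0,0],[0,0,0,0],[0,0,0,0]], "jaw": 0.055}}

```text
clock: 10.3
eef_pos: [445.7, 389.3, 14.9]
eef_rot: [3.141, -0.0, 1.571]
wrist_force: [-0.6, -0.1, -0.5]
finger_gap: 55.1
finger_force: 0.0
```

Emit:
{"fn": "move_arm", "kwargs": {"moves": [[0,0,-0.03,0],[0,0,-0.07,0],[0,0,-0.11,0],[0,0,-0.134,0],[-0.04,0.008,-0.134,0],[-0.09,0.016,-0.134,0],[-0.14,0.026,-0.134,0],[-0.19,0.036,-0.134,0],[-0.24,0.046,-0.134,0],[-0.28,0.054,-0.134,0],[-0.299,0.058,-0.134,0],[-0.299,0.058,-0.134,0]]}}

```text
clock: 11.5
eef_pos: [504.0, 88.0, 148.7]
eef_rot: [3.141, 0.0, 1.568]
wrist_force: [0.2, 0.6, 0.5]
finger_gap: 55.3
finger_force: 0.0
```

```bash
python3 - <<'E'
from h import *
for n in ('scene','side','wrist'): 
  c=cam(n,'t2%s.png'%n); survey(n,c) if n=='wrist' else None
print(manip.read_state()['eef_pos'])
E
```

```text
wrist tablet [319. 196.] c [503.1  85.8] size [39. 37.] z 22.7
wrist white [599. 111.] c [764.5 172. ] size [48. 58.] ang 18.1 z 60.9 corn [[733.0, 192.0], [751.0, 137.0], [796.0, 152.0], [778.0, 207.0]]
wrist white [444. 168.] c [636.8 117. ] size [53. 28.] ang 65.4 z 38.3 corn [[613.0, 99.0], [639.0, 87.0], [661.0, 135.0], [635.0, 147.0]]
wrist white [232. 272.] c [403.8   6. ] size [46. 19.] ang 61.3 z 48.2 corn [[384.0, -10.0], [401.0, -19.0], [423.0, 22.0], [406.0, 31.0]]
wrist white [562. 277.] c [797.5 -15.8] size [36. 13.] ang 2.1 z 21.1 corn [[779.0, -10.0], [780.0, -23.0], [816.0, -22.0], [815.0, -8.0]]
wrist white [281. 303.] c [449.4 -39.8] size [28. 48.] ang 27.5 z 48.1 corn [[426.0, -25.0], [448.0, -68.0], [473.0, -55.0], [451.0, -12.0]]
wrist white [293. 351.] c [ 470.  -108.7] size [11.  4.] ang 29.1 z 38.6 corn [[464.0, -110.0], [466.0, -113.0], [476.0, -108.0], [474.0, -104.0]]
wrist white [306. 385.] c [ 484.3 -181. ] size [ 3. 16.] ang 89.3 z 23.6 corn [[476.0, -182.0], [493.0, -182.0], [493.0, -180.0], [476.0, -179.0]]
wrist wood [150.  75.] c [331.8 207.9] size [129. 130.] ang 89.7 zmed/max 14.8 47.1 top c [332.3 208.2  44.3]
wrist wood [446. 197.] c [649.3  66.6] size [223. 120.] ang 86.8 zmed/max 13.0 61.5 top c [645.1 113.7  61.2]
wrist wood [609. 279.] c [858.9 -22.1] size [80. 18.] ang 3.3 zmed/max 19.0 23.3 top c [859.5 -22.   19.8]
wrist wood [384. 369.] c [ 595.1 -164. ] size [64. 41.] ang 89.8 zmed/max 12.7 14.5 top c [ 592.4 -166.8   12.7]
[503.46215233  90.92949294 148.53077269]
```

Emit:
{"fn": "move_arm", "kwargs": {"moves": [[-0.002,0,0.04,0],[-0.002,0,0.08,0],[-0.002,0,0.115,0],[-0.002,0,0.135,0],[-0.002,0,0.144,0],[-0.002,0,0.144,0]]}}

```text
clock: 12.25
eef_pos: [503.1, 89.0, 3.9]
eef_rot: [-3.14, 0.0, 1.572]
wrist_force: [-0.6, -0.0, -0.2]
finger_gap: 54.9
finger_force: 0.0
```

Emit:
{"fn": "move_arm", "kwargs": {"moves": [[0,0,0,0],[0,0,0,0],[0,0,0,0],[0,0,0,0],[0,0,0,0]], "jaw": 0.03, "squeeze": 25}}

```text
clock: 12.75
eef_pos: [504.3, 88.4, 5.6]
eef_rot: [3.14, -0.0, 1.571]
wrist_force: [-1.9, 0.8, 7.5]
finger_gap: 39.6
finger_force: 25.0
```

Emit:
{"fn": "move_arm", "kwargs": {"moves": [[0,0,-0.03,0],[0,0,-0.07,0],[0,0,-0.11,0],[0,0,-0.144,0],[0.04,-0.01,-0.144,0],[0.09,-0.02,-0.144,0],[0.14,-0.03,-0.144,0],[0.19,-0.044,-0.144,0],[0.23,-0.053,-0.144,0],[0.248,-0.058,-0.144,0],[0.2515,-0.058,-0.144,0],[0.2515,-0.058,-0.144,0]]}}

```text
clock: 13.95
eef_pos: [445.7, 339.5, 148.6]
eef_rot: [3.141, 0.0, 1.571]
wrist_force: [-0.3, -0.2, -0.3]
finger_gap: 39.5
finger_force: 25.0
```

Emit:
{"fn": "move_arm", "kwargs": {"moves": [[0,0,0.03,0],[0,0,0.065,0],[0,0,0.095,0],[0,0,0.118,0],[0,0,0.13,0],[0,0,0.134,0],[0,0,0.134,0]]}}

```text
clock: 14.65
eef_pos: [446.1, 339.3, 15.0]
eef_rot: [3.141, -0.0, 1.57]
wrist_force: [-0.2, 0.8, -0.0]
finger_gap: 39.5
finger_force: 25.0
```

Emit:
{"fn": "move_arm", "kwargs": {"moves": [[0,0,0,0],[0,0,0,0],[0,0,0,0],[0,0,0,0]], "jaw": 0.055}}

```text
clock: 15.05
eef_pos: [445.8, 339.8, 14.9]
eef_rot: [3.141, -0.0, 1.571]
wrist_force: [-0.7, -0.3, -0.3]
finger_gap: 54.9
finger_force: 0.0
```

Emit:
{"fn": "move_arm", "kwargs": {"moves": [[0,0,-0.03,0],[0,0,-0.07,0],[0,0,-0.11,0],[0,0,-0.134,0],[0,0,-0.134,0]]}}

```text
clock: 15.55
eef_pos: [446.8, 340.5, 152.3]
eef_rot: [3.136, -0.004, 1.571]
wrist_force: [0.3, 0.2, -0.3]
finger_gap: 54.8
finger_force: 0.0
```

```bash
python3 - <<'E'
from h import *
c=cam('wrist','crock.png'); W=world(c); k=comps(c,(W[...,2]>62)&(W[...,2]<80)&(W[...,1]>280)&(W[...,1]<445)&(W[...,0]>350),50)
for m in k:
    if m.sum()>200: print(m.sum(),box(W[m]),cv2.minEnclosingCircle(W[m][:,:2].astype(np.float32)))
survey('wrist',c)
E
```

```text
2909 ((443.3791198730469, 359.88946533203125), (127.52355194091797, 128.3994598388672), 3.257598400115967) ((443.2000427246094, 360.15472412109375), 64.63566589355469)
wrist tablet [320. 151.] c [447.6 387.2] size [36. 38.] z 28.9
wrist tablet [320. 196.] c [448.  337.3] size [38. 37.] z 28.8
wrist white [220.  54.] c [362.3 471.6] size [98. 96.] ang 0.0 z 44.4 corn [[313.0, 519.0], [313.0, 424.0], [411.0, 424.0], [411.0, 519.0]]
wrist white [376.  19.] c [497.  505.3] size [20.  2.] ang 84.0 z 58.6 corn [[495.0, 495.0], [497.0, 495.0], [499.0, 515.0], [497.0, 515.0]]
wrist white [450.  38.] c [560.9 484. ] size [29.  4.] ang 56.7 z 57.2 corn [[551.0, 473.0], [555.0, 471.0], [570.0, 495.0], [567.0, 497.0]]
wrist white [317. 217.] c [447.5 330.1] size [118.  57.] ang 9.1 z 57.2 corn [[385.0, 349.0], [394.0, 293.0], [510.0, 311.0], [501.0, 368.0]]
wrist wood [214. 267.] c [316.2 244.3] size [61. 94.] ang 88.4 zmed/max 14.6 30.2 top c [337.3 218.2  27.7]
wrist wood [273. 299.] c [389.6 199.5] size [64. 13.] ang 73.5 zmed/max 14.6 16.9 top c [387.8 197.1  14.5]
wrist wood [515. 313.] c [703.8 172.3] size [12. 21.] ang 89.3 zmed/max 12.4 14.6 top c [704.8 173.3  12.1]
```

View pics/crock.png

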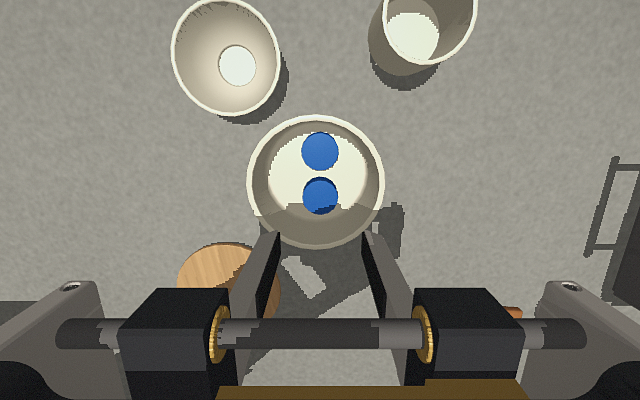

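The wrist view shows both blue tablets lying flat in the crock at (320,151) and (320,196). Next: the lid. I'll move over it and re-measure the crock rim.

Emit:
{"fn": "move_arm", "kwargs": {"moves": [[-0.03,-0.03,0,0],[-0.06,-0.06,0,0],[-0.09,-0.085,0,0],[-0.115,-0.105,0,0],[-0.129,-0.1155,0,0],[-0.129,-0.1155,0,0],[-0.129,-0.1155,0,0]]}}

```text
clock: 16.3
eef_pos: [330.3, 210.8, 148.0]
eef_rot: [-3.141, 0.0, 1.57]
wrist_force: [0.3, -0.6, 0.2]
finger_gap: 55.2
finger_force: 0.0
```

```bash
python3 - <<'E'
from h import *
for n in('scene','side','wrist'):
    c=cam(n); W=world(c); V=c['frame'].min(2)
    for m in comps(c,(W[...,2]>64)&(W[...,2]<78)&(abs(W[...,1]-364)<85)&(abs(W[...,0]-445)<85),30):
        print(n,m.sum(),cv2.minEnclosingCircle(W[m][:,:2].astype(np.float32)),cv2.fitEllipse(W[m][:,:2].astype(np.float32)))
survey('wrist',c)
print(manip.read_state()['eef_pos'])
E
```

```text
scene 28 ((415.67724609375, 403.8864440917969), 36.643898010253906) ((414.689453125, 407.1256408691406), (17.839162826538086, 63.1242561340332), 122.88865661621094)
scene 23 ((472.4942626953125, 316.63079833984375), 27.14270782470703) ((499.54949951171875, 305.8618469238281), (33.41701126098633, 53.737579345703125), 133.02767944335938)
side 324 ((441.4678955078125, 362.9250183105469), 64.99602508544922) ((440.4471740722656, 363.9512939453125), (122.8514175415039, 123.79634857177734), 163.38304138183594)
wrist 2756 ((442.9798889160156, 359.6882629394531), 64.98308563232422) ((441.9302978515625, 359.16162109375), (121.65945434570312, 122.84487915039062), 114.66114044189453)
wrist tablet [444.  16.] c [446.4 379.9] size [26. 39.] z 28.9
wrist tablet [440.  69.] c [447.  336.1] size [39. 37.] z 28.9
wrist white [387.  72.] c [394.9 335.7] size [22. 97.] ang 27.2 z 56.9 corn [[363.0, 374.0], [407.0, 287.0], [427.0, 298.0], [383.0, 384.0]]
wrist white [502.  17.] c [498.2 381. ] size [1. 9.] ang 21.5 z 25.6 corn [[496.0, 385.0], [499.0, 377.0], [500.0, 377.0], [497.0, 385.0]]
wrist white [503.  59.] c [482.  331.3] size [89. 21.] ang 53.3 z 57.4 corn [[447.0, 302.0], [464.0, 289.0], [517.0, 361.0], [500.0, 373.0]]
wrist white [587. 267.] c [638.8 127.8] size [44. 17.] ang 32.3 z 40.5 corn [[616.0, 123.0], [625.0, 109.0], [662.0, 132.0], [653.0, 147.0]]
wrist white [383. 367.] c [409.6 -10.8] size [31. 52.] ang 17.4 z 48.4 corn [[387.0, 9.0], [403.0, -40.0], [432.0, -31.0], [417.0, 19.0]]
wrist wood [321. 191.] c [331.5 207.9] size [129. 129.] ang 0.1 zmed/max 14.9 46.7 top c [330.8 209.5  44.5]
wrist wood [575. 250.] c [651.8 107.9] size [145. 123.] ang 87.5 zmed/max 13.1 52.8 top c [658.7 134.7  52. ]
wrist wood [522. 365.] c [609.1 -39.8] size [ 8. 57.] ang 0.7 zmed/max 13.1 14.5 top c [609.2 -38.3  13.1]
[330.44567894 211.11315253 148.04535009]
```

Emit:
{"fn": "move_arm", "kwargs": {"moves": [[0,0,0.04,0],[0,0,0.08,0],[0,0,0.11,0],[0,0,0.126,0],[0,0,0.126,0],[0,0,0.126,0]]}}

```text
clock: 17.05
eef_pos: [330.4, 210.9, 22.6]
eef_rot: [-3.141, 0.0, 1.571]
wrist_force: [0.7, 0.2, 0.3]
finger_gap: 55.2
finger_force: 0.0
```

Emit:
{"fn": "move_arm", "kwargs": {"moves": [[0,0,0,0],[0,0,0,0],[0,0,0,0],[0,0,0,0],[0,0,0,0],[0,0,0,0],[0,0,0,0]], "jaw": 0.01, "squeeze": 35}}

```text
clock: 17.75
eef_pos: [330.3, 210.7, 22.7]
eef_rot: [3.141, -0.0, 1.571]
wrist_force: [-2.0, -0.4, 5.2]
finger_gap: 23.2
finger_force: 35.0
```

Emit:
{"fn": "move_arm", "kwargs": {"moves": [[0,0,-0.02,0],[0,0,-0.05,0],[0,0,-0.085,0],[0,0,-0.11,0],[0.02,0.015,-0.126,0],[0.05,0.037,-0.126,0],[0.085,0.063,-0.126,0],[0.12,0.09,-0.126,0],[0.145,0.107,-0.126,0],[0.152,0.113,-0.126,0],[0.152,0.113,-0.126,0],[0.152,0.113,-0.126,0]]}}

```text
clock: 18.95
eef_pos: [442.5, 361.8, 148.1]
eef_rot: [-3.141, 0.001, 1.571]
wrist_force: [-0.1, 0.4, -1.4]
finger_gap: 23.5
finger_force: 35.0
```

```bash
python3 - <<'E'
from h import *
c=cam('side','lid2.png'); W=world(c); H,S,V=cv2.split(cv2.cvtColor(c['frame'],cv2.COLOR_BGR2HSV))
for m in comps(c,(H>5)&(H<25)&(S>90)&(abs(W[...,0]-443)<80)&(abs(W[...,1]-362)<80),50):
    P=W[m]; A=np.c_[P[:,:2],np.ones(len(P))]; q=P[:,2]; 
    print(m.sum(),np.median(q),np.linalg.lstsq(A,q,rcond=None)[0],box(P))
print(manip.read_state()['finger_gap'],manip.read_state()['wrist_force'])
E
```

```text
1788 137.59458616280864 [ 1.48266233e-03 -1.65459055e-02  1.44879357e+02] ((441.8206787109375, 365.0142822265625), (125.31257629394531, 125.30438232421875), 69.244384765625)
23.082139954380043 [-0.08002297  0.64671034 -1.23548142]
```

Emit:
{"fn": "move_arm", "kwargs": {"moves": [[0,0,0.02,0],[0,0,0.035,0],[0,0,0.044,0],[0,0,0.05,0],[0,0,0.052,0],[0,0,0.052,0]]}}

```text
clock: 19.6
eef_pos: [443.2, 362.6, 96.8]
eef_rot: [3.141, -0.0, 1.571]
wrist_force: [0.4, 0.0, -0.9]
finger_gap: 23.3
finger_force: 35.0
```

Emit:
{"fn": "move_arm", "kwargs": {"moves": [[0,0,0.002,0],[0,0,0.004,0],[0,0,0.006,0],[0,0,0.008,0],[0,0,0.008,0]]}}

```text
clock: 20.1
eef_pos: [443.2, 362.7, 88.8]
eef_rot: [3.141, -0.0, 1.571]
wrist_force: [-2.4, -1.6, 4.3]
finger_gap: 23.5
finger_force: 35.0
```

Emit:
{"fn": "move_arm", "kwargs": {"moves": [[0,0,0,0],[0,0,0,0],[0,0,0,0],[0,0,0,0],[0,0,0,0]], "jaw": 0.07}}

```text
clock: 20.6
eef_pos: [443.1, 362.6, 88.4]
eef_rot: [-3.142, 0.0, 1.571]
wrist_force: [0.5, -0.2, 0.4]
finger_gap: 59.6
finger_force: 0.0
```

Emit:
{"fn": "move_arm", "kwargs": {"moves": [[0,0,-0.02,0],[0,0,-0.06,0],[-0.02,0,-0.1,-0.1],[-0.06,0.004,-0.12,-0.22],[-0.11,0.006,-0.12,-0.35],[-0.16,0.008,-0.12,-0.45],[-0.21,0.01,-0.12,-0.501],[-0.26,0.012,-0.12,-0.501],[-0.31,0.0125,-0.12,-0.501],[-0.36,0.0125,-0.12,-0.501],[-0.4,0.0125,-0.12,-0.501],[-0.427,0.0125,-0.12,-0.501]]}}

```text
clock: 21.8
eef_pos: [455.3, -66.8, 208.6]
eef_rot: [3.141, 0.0, 2.07]
wrist_force: [0.1, 1.8, -0.2]
finger_gap: 70.0
finger_force: 0.0
```

```bash
python3 - <<'E'
from h import *
c=cam('scene'); survey('scene',c)
c=cam('side','lid3.png'); survey('side',c); W=world(c); H,S,V=cv2.split(cv2.cvtColor(c['frame'],cv2.COLOR_BGR2HSV))
for m in comps(c,(H>5)&(H<25)&(S>90)&(abs(W[...,0]-443)<80)&(abs(W[...,1]-362)<80)&(W[...,2]<84),50):
    P=W[m]; A=np.c_[P[:,:2],np.ones(len(P))]; q=P[:,2]; 
    print(m.sum(),np.median(q),np.linalg.lstsq(A,q,rcond=None)[0],box(P))
c=cam('wrist','wc.png'); survey('wrist',c);s=manip.read_state(); print(s['eef_pos'],s['eef_rot'])
E
```

```text
scene white [192. 155.] c [ 321.9 -725.1] size [ 33. 127.] ang 87.5 z 37.2 corn [[258.0, -739.0], [385.0, -745.0], [386.0, -711.0], [259.0, -706.0]]
scene white [257. 181.] c [ 447.  -377.9] size [ 44. 104.] ang 3.2 z 49.1 corn [[422.0, -327.0], [428.0, -431.0], [472.0, -429.0], [466.0, -325.0]]
scene white [289. 187.] c [ 458.1 -227.3] size [94. 45.] ang 36.5 z 49.3 corn [[407.0, -237.0], [434.0, -274.0], [510.0, -217.0], [483.0, -181.0]]
scene white [339. 191.] c [440.9 -29.7] size [ 47. 108.] ang 29.3 z 48.8 corn [[394.0, 6.0], [447.0, -88.0], [488.0, -65.0], [435.0, 29.0]]
scene white [468. 195.] c [364.5 479.4] size [87. 98.] ang 86.7 z 42.5 corn [[313.0, 439.0], [411.0, 433.0], [416.0, 520.0], [318.0, 525.0]]
scene white [177. 233.] c [ 780.9 -572.9] size [234.   9.] ang 0.1 z 42.9 corn [[664.0, -569.0], [664.0, -578.0], [898.0, -577.0], [898.0, -568.0]]
scene white [380. 260.] c [773.2 182.8] size [54. 46.] ang 23.7 z 58.7 corn [[739.0, 193.0], [758.0, 151.0], [807.0, 173.0], [789.0, 214.0]]
scene wood [439. 201.] c [448.9 363.3] size [126. 128.] ang 82.7 zmed/max 79.8 113.5 t
[... 3261 characters left out ...]
], [816.0, -8.0]]
wrist white [284. 280.] c [ 469.3 -218. ] size [73. 49.] ang 38.0 z 48.4 corn [[425.0, -221.0], [455.0, -260.0], [513.0, -215.0], [483.0, -176.0]]
wrist wood [480. 178.] c [646.2  17.4] size [323. 121.] ang 86.7 zmed/max 13.2 29.1 top c [635.3 136.9  26.7]
wrist wood [366. 296.] c [ 594.6 -198.2] size [ 78. 110.] ang 49.2 zmed/max 12.9 15.2 top c [ 604.2 -193.1   12.9]
wrist wood [576. 281.] c [859.3 -23.6] size [82. 18.] ang 4.8 zmed/max 19.7 22.9 top c [858.1 -21.4  19.8]
wrist wood [326. 382.] c [ 640.9 -368.2] size [67. 11.] ang 20.4 zmed/max 12.2 23.3 top c [ 618.9 -373.    19.4]
[455.4955057  -65.43654562 208.43894836] [-3.14158268e+00 -3.85737500e-05  2.06917471e+00]
```

Lid is seated: level, plate at the same height as at the start (78 mm in the side view). Now bottle C (right-hand white one), gripped near its cap end.

Emit:
{"fn": "move_arm", "kwargs": {"moves": [[0,-0.003,0.04,0],[0,-0.003,0.085,0],[0,-0.003,0.13,0],[0,-0.003,0.17,0],[0,-0.003,0.192,0],[0,-0.003,0.202,0],[0,-0.003,0.202,0]], "jaw": 0.08}}

```text
clock: 22.65
eef_pos: [452.7, -65.0, 5.9]
eef_rot: [-3.14, -0.001, 2.073]
wrist_force: [-0.1, -1.1, -0.1]
finger_gap: 80.0
finger_force: 0.0
```

Emit:
{"fn": "move_arm", "kwargs": {"moves": [[0,0,0,0],[0,0,0,0],[0,0,0,0],[0,0,0,0],[0,0,0,0],[0,0,0,0]], "jaw": 0.04, "squeeze": 12}}

```text
clock: 23.25
eef_pos: [453.1, -66.0, 6.9]
eef_rot: [3.141, 0.0, 2.072]
wrist_force: [-2.5, -0.6, 7.6]
finger_gap: 48.1
finger_force: 12.0
```

Emit:
{"fn": "move_arm", "kwargs": {"moves": [[0,0,-0.015,0],[0,0,-0.035,0],[0,0,-0.06,0],[0,0,-0.085,0],[0,0,-0.11,0],[0,0,-0.13,0],[0,0,-0.14,0],[0,0,-0.15,0],[0,0,-0.15,0],[0,0,-0.15,0],[0,0,-0.15,0]]}}

```text
clock: 24.35
eef_pos: [452.6, -65.7, 155.6]
eef_rot: [-3.14, -0.001, 2.072]
wrist_force: [1.1, 0.4, -2.6]
finger_gap: 48.2
finger_force: 12.0
```

```bash
python3 - <<'E'
from h import *
a=cam('side')['frame'][100:300,230:450]; b=cam('scene')['frame'][90:290,230:450]
cv2.imwrite('pics/c1.png',cv2.resize(np.hstack([a,b]),None,fx=1.8,fy=1.8,interpolation=2))
E
```

```text
(no output)
```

View pics/c1.png

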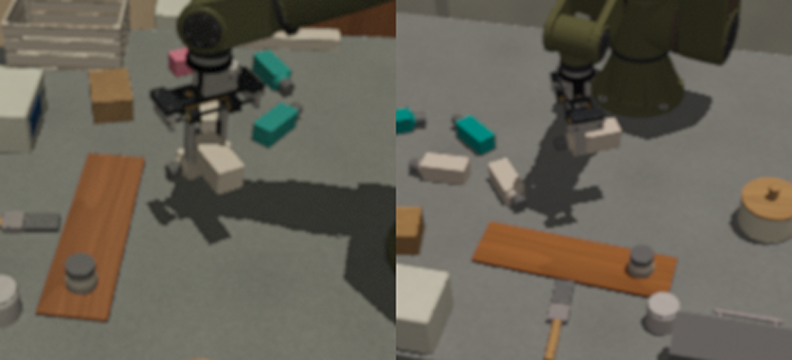

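The picture shows bottle C held, base toward (235,175), still near horizontal. I'll ease the grip so it swings down.

Emit:
{"fn": "move_arm", "kwargs": {"moves": [[0,0,0,0],[0,0,0,0],[0,0,0,0],[0,0,0,0]], "squeeze": 6}}

```text
clock: 24.85
eef_pos: [453.0, -65.8, 156.4]
eef_rot: [-3.142, -0.0, 2.072]
wrist_force: [-0.3, 0.1, -3.1]
finger_gap: 48.1
finger_force: 6.0
```

```bash
cat >> h.py <<'E'
def held(n,tag=None,pr=True):
    # white points around gripper line; long-axis elevation by extremes in plane of tool x / z
    s=manip.read_state(); p=s['eef_pos']; yaw=s['eef_rot'][2]; c=cam(n,tag); W=world(c)
    H,S,V=cv2.split(cv2.cvtColor(c['frame'],cv2.COLOR_BGR2HSV))
    x=np.array([np.cos(yaw),np.sin(yaw)]); y=np.array([np.sin(yaw),-np.cos(yaw)])
    d=W[...,:2]-p[:2]; a=d@x; b=d@y; h=W[...,2]-p[2]-18.8
    m=(S<75)&(V>110)&(abs(b)<32)&(abs(a)<115)&(h>-115)&(h<60)&(W[...,2]>16)&(c['z_map']>0)
    ms=comps(c,m,20); m=max(ms,key=lambda k:k.sum()) if ms else m
    Q=np.c_[a[m],h[m]]
    r=cv2.minAreaRect(Q.astype(np.float32)); print(n,m.sum(),'a/h box corners',cv2.boxPoints(r).round().tolist(),'size',np.round(r[1]),'ang',round(r[2],1))
    return c
E
python3 - <<'E'
from h import *
held('side');held('scene')
E
```

```text
side 339 a/h box corners [[13.0, 9.0], [93.0, -13.0], [96.0, -1.0], [16.0, 21.0]] size [12. 83.] ang 74.6
scene 98 a/h box corners [[19.0, 7.0], [91.0, -14.0], [96.0, 2.0], [24.0, 22.0]] size [16. 75.] ang 74.1
```

Emit:
{"fn": "move_arm", "kwargs": {"moves": [[0,0,0.02,0],[0,0,0.045,0],[0,0,0.06,0],[0,0,0.062,0],[0,0,0.062,0]]}}

```text
clock: 25.45
eef_pos: [453.1, -65.8, 94.7]
eef_rot: [-3.141, -0.0, 2.072]
wrist_force: [0.1, 0.6, -2.7]
finger_gap: 48.1
finger_force: 6.0
```

Emit:
{"fn": "move_arm", "kwargs": {"moves": [[0,0,0,0],[0,0,0,0],[0,0,0,0],[0,0,0,0]], "squeeze": 4}}

```text
clock: 25.85
eef_pos: [453.1, -65.8, 94.8]
eef_rot: [3.141, 0.0, 2.072]
wrist_force: [-0.2, -0.3, -3.4]
finger_gap: 48.2
finger_force: 4.0
```

```bash
python3 - <<'E'
from h import *
held('side');held('scene')
E
```

```text
side 352 a/h box corners [[9.0, 2.0], [61.0, -74.0], [71.0, -67.0], [19.0, 8.0]] size [12. 92.] ang 34.7
scene 53 a/h box corners [[18.0, -8.0], [57.0, -70.0], [64.0, -66.0], [25.0, -4.0]] size [ 9. 73.] ang 32.3
```

It swings at 4 N (now about 56° down). A little more time, with a gentle shake.

Emit:
{"fn": "move_arm", "kwargs": {"moves": [[0,0,-0.012,0],[0,0,0,0],[0,0,-0.012,0],[0,0,0,0],[0,0,-0.012,0],[0,0,-0.01,0],[0,0,-0.01,0]], "squeeze": 4}}

```text
clock: 26.65
eef_pos: [453.1, -65.8, 104.6]
eef_rot: [3.141, 0.0, 2.072]
wrist_force: [-1.3, 1.6, -2.4]
finger_gap: 47.7
finger_force: 4.0
```

```bash
python3 - <<'E'
from h import *
held('side');held('scene')
E
```

```text
side 336 a/h box corners [[8.0, 2.0], [50.0, -82.0], [61.0, -77.0], [19.0, 7.0]] size [12. 94.] ang 26.5
scene 27 a/h box corners [[19.0, -16.0], [52.0, -79.0], [56.0, -77.0], [23.0, -14.0]] size [ 5. 71.] ang 27.4
```

27° from vertical now. I'll firm the grip and carry it to the tray, where the base edge can catch and finish the rotation.

Emit:
{"fn": "move_arm", "kwargs": {"moves": [[0,0,-0.03,0],[0,0,-0.06,0],[-0.02,0.007,-0.06,0.08],[-0.05,0.018,-0.06,0.16],[-0.085,0.03,-0.06,0.25],[-0.12,0.043,-0.06,0.34],[-0.155,0.055,-0.06,0.43],[-0.19,0.067,-0.06,0.5],[-0.215,0.076,-0.06,0.558],[-0.226,0.08,-0.06,0.558],[-0.226,0.08,-0.06,0.558]], "squeeze": 15}}

```text
clock: 27.85
eef_pos: [632.0, -226.4, 163.2]
eef_rot: [-3.14, -0.0, 1.513]
wrist_force: [-0.7, 0.5, -3.0]
finger_gap: 47.7
finger_force: 15.0
```

```bash
python3 - <<'E'
from h import *
held('side');held('scene'); s=manip.read_state(); print(s['eef_pos'],s['eef_rot'],s['wrist_force'])
E
```

```text
side 295 a/h box corners [[9.0, -8.0], [49.0, -82.0], [61.0, -76.0], [22.0, -2.0]] size [14. 84.] ang 28.3
scene 159 a/h box corners [[13.0, -6.0], [50.0, -82.0], [61.0, -77.0], [23.0, -1.0]] size [12. 84.] ang 26.2
[ 631.282557   -225.25630405  163.8990038 ] [-3.14061803e+00 -4.10273849e-04  1.51408355e+00] [ 0.32581021 -0.54504191 -4.0478325 ]
```

Emit:
{"fn": "move_arm", "kwargs": {"moves": [[0,0,0.03,0],[0,0,0.055,0],[0,0,0.067,0],[0,0,0.071,0],[0,0,0.073,0],[0,0,0.073,0]]}}

```text
clock: 28.55
eef_pos: [632.2, -225.6, 93.0]
eef_rot: [3.14, 0.001, 1.514]
wrist_force: [-1.3, 0.3, -0.3]
finger_gap: 47.9
finger_force: 15.0
```

Emit:
{"fn": "move_arm", "kwargs": {"moves": [[0.004,0,0,0],[0.009,0,-0.001,0],[0.014,0,-0.001,0],[0.019,0,-0.001,0],[0.024,0,-0.001,0],[0.029,0,-0.001,0],[0.034,0,0,0],[0.039,0,0,0],[0.042,0,0.001,0],[0.042,0,0.001,0]], "squeeze": 6}}

```text
clock: 29.55
eef_pos: [634.1, -183.1, 90.4]
eef_rot: [-3.141, -0.0, 1.514]
wrist_force: [-1.1, 1.4, 0.3]
finger_gap: 48.0
finger_force: 6.0
```

```bash
python3 - <<'E'
from h import *
held('side');held('scene'); s=manip.read_state(); print(s['eef_pos'],s['eef_rot'],s['wrist_force'])
E
```

```text
side 207 a/h box corners [[10.0, -14.0], [19.0, -93.0], [30.0, -92.0], [21.0, -12.0]] size [11. 80.] ang 6.2
scene 55 a/h box corners [[14.0, -16.0], [21.0, -84.0], [26.0, -83.0], [19.0, -16.0]] size [ 5. 67.] ang 6.1
[ 634.10159011 -183.44554981   90.49890052] [-3.14149178e+00 -4.02312675e-04  1.51389213e+00] [-1.59359851  1.55124578  0.94037781]
```

6° left. I'll nudge further and press the base flat.

Emit:
{"fn": "move_arm", "kwargs": {"moves": [[0.004,0,0,0],[0.008,0,0.001,0],[0.01,0,0.002,0],[0.01,0,0.003,0],[0.01,0,0.003,0]]}}

```text
clock: 30.15
eef_pos: [634.9, -173.2, 88.2]
eef_rot: [3.141, -0.0, 1.514]
wrist_force: [-2.0, 1.7, 5.4]
finger_gap: 47.7
finger_force: 6.0
```

```bash
python3 - <<'E'
from h import *
held('side');held('scene'); s=manip.read_state(); print(s['eef_pos'],s['eef_rot'],s['wrist_force'])
E
```

```text
side 172 a/h box corners [[10.0, -17.0], [13.0, -91.0], [24.0, -90.0], [22.0, -17.0]] size [12. 74.] ang 2.0
scene 22 a/h box corners [[14.0, -33.0], [15.0, -79.0], [19.0, -79.0], [17.0, -33.0]] size [ 3. 46.] ang 2.1
[ 634.93396175 -173.25299689   88.22039249] [ 3.14081216e+00 -3.84416880e-04  1.51403030e+00] [-2.62478399  3.25619072  5.85140509]
```

Emit:
{"fn": "move_arm", "kwargs": {"moves": [[0,0,0,0],[0,0,0,0],[0,0,0,0],[0,0,0,0],[0,0,0,0]], "jaw": 0.08}}

```text
clock: 30.75
eef_pos: [634.7, -173.7, 87.4]
eef_rot: [-3.142, 0.0, 1.514]
wrist_force: [-0.7, -0.5, -0.2]
finger_gap: 79.6
finger_force: 0.0
```

Emit:
{"fn": "move_arm", "kwargs": {"moves": [[0,0,-0.02,0],[0,0,-0.05,0],[0,0,-0.09,0],[0,0,-0.12,0],[-0.006,-0.025,-0.12,0.14],[-0.015,-0.06,-0.12,0.28],[-0.024,-0.1,-0.12,0.42],[-0.032,-0.13,-0.12,0.56],[-0.036,-0.147,-0.12,0.7],[-0.036,-0.147,-0.12,0.837],[-0.036,-0.147,-0.12,0.837],[-0.036,-0.147,-0.12,0.837]]}}

```text
clock: 31.95
eef_pos: [486.0, -201.2, 207.5]
eef_rot: [3.141, -0.0, 0.681]
wrist_force: [-0.5, 0.3, 0.1]
finger_gap: 80.0
finger_force: 0.0
```

```bash
python3 - <<'E'
from h import *
a=cam('side'); b=cam('scene')
f=lambda x:cv2.resize(x,None,fx=1.8,fy=1.8,interpolation=2)
cv2.imwrite('pics/c2.png',f(np.hstack([a['frame'][100:300,230:450],b['frame'][90:290,230:450]])))
c=cam('wrist','wb.png'); survey('wrist',c);s=manip.read_state(); print(s['eef_pos'],s['eef_rot'])
E
```

```text
wrist tablet [605.  24.] c [ 808.3 -324.7] size [ 3. 68.] z 55.3
wrist white [607.  48.] c [ 810.6 -352.8] size [ 2. 19.] ang 1.5 z 25.5 corn [[809.0, -343.0], [810.0, -362.0], [812.0, -362.0], [811.0, -343.0]]
wrist white [629.  65.] c [ 811.  -377.6] size [ 3. 22.] ang 0.2 z 44.9 corn [[809.0, -367.0], [809.0, -388.0], [813.0, -388.0], [813.0, -367.0]]
wrist white [375.  88.] c [ 610.9 -177.4] size [44.  1.] ang 85.8 z 57.5 corn [[609.0, -199.0], [610.0, -199.0], [613.0, -156.0], [612.0, -156.0]]
wrist white [323. 208.] c [ 456.4 -229.5] size [110.  46.] ang 38.1 z 48.5 corn [[399.0, -245.0], [427.0, -282.0], [514.0, -214.0], [486.0, -177.0]]
wrist white [628. 252.] c [ 666.6 -579.5] size [35. 16.] ang 47.5 z 54.5 corn [[649.0, -587.0], [661.0, -598.0], [685.0, -572.0], [672.0, -561.0]]
wrist white [380. 282.] c [ 422.9 -356.6] size [82. 35.] ang 62.5 z 48.3 corn [[388.0, -385.0], [419.0, -401.0], [457.0, -328.0], [426.0, -312.0]]
wrist white [333. 377.] c [ 257.3 -409.7] size [23. 22.] ang 45.7 z 37.8 corn [[241.0, -410.0], [257.0, -426.0], [273.0, -409.0], [257.0, -394.0]]
wrist wood [344.  52.] c [ 638.8 -119.9] size [239. 120.] ang 86.8 zmed/max 13.0 115.1 top c [ 655.7 -156.9  114.4]
wrist wood [556. 184.] c [ 666.  -427.9] size [ 89. 131.] ang 11.8 zmed/max 60.6 63.5 top c [ 666.8 -425.1   60.8]
[ 486.05492613 -201.14106943  207.26629093] [-3.14133305e+00  1.55953538e-04  6.79711938e-01]
```

View pics/c2.png

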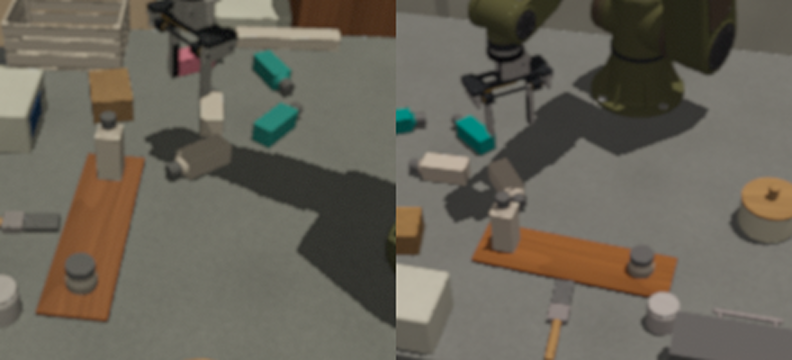

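Bottle C stands upright on the tray, at (110,150) in the left crop and (505,220) in the right. Next bottle B, same procedure.

Emit:
{"fn": "move_arm", "kwargs": {"moves": [[-0.002,0.0015,0.04,0],[-0.002,0.0015,0.085,0],[-0.002,0.0015,0.13,0],[-0.002,0.0015,0.17,0],[-0.002,0.0015,0.192,0],[-0.002,0.0015,0.202,0],[-0.002,0.0015,0.202,0]], "jaw": 0.08}}

```text
clock: 32.8
eef_pos: [485.0, -203.4, 4.6]
eef_rot: [-3.14, 0.001, 0.678]
wrist_force: [-0.2, -0.2, -0.0]
finger_gap: 79.9
finger_force: 0.0
```

Emit:
{"fn": "move_arm", "kwargs": {"moves": [[0,0,0,0],[0,0,0,0],[0,0,0,0],[0,0,0,0],[0,0,0,0],[0,0,0,0]], "jaw": 0.04, "squeeze": 12}}

```text
clock: 33.4
eef_pos: [485.6, -203.9, 6.1]
eef_rot: [3.141, -0.0, 0.677]
wrist_force: [-1.6, 0.4, 6.2]
finger_gap: 47.6
finger_force: 12.0
```

Emit:
{"fn": "move_arm", "kwargs": {"moves": [[0,0,-0.015,0],[0,0,-0.035,0],[0,0,-0.06,0],[0,0,-0.085,0],[0,0,-0.1,0],[0,0,-0.1,0],[0,0,-0.1,0]]}}

```text
clock: 34.1
eef_pos: [484.9, -203.5, 104.7]
eef_rot: [-3.141, 0.0, 0.677]
wrist_force: [-0.5, 0.1, -3.0]
finger_gap: 48.0
finger_force: 12.0
```

Emit:
{"fn": "move_arm", "kwargs": {"moves": [[0,0,0,0],[0,0,0,0],[0,0,0,0],[0,0,0,0],[0,0,-0.012,0],[0,0,0,0],[0,0,-0.012,0],[0,0,0,0],[0,0,-0.012,0],[0,0,-0.01,0]], "squeeze": 4}}

```text
clock: 35.1
eef_pos: [485.8, -204.0, 116.8]
eef_rot: [3.14, -0.001, 0.677]
wrist_force: [0.4, 0.2, -2.1]
finger_gap: 47.9
finger_force: 4.0
```

```bash
python3 - <<'E'
from h import *
held('side');held('scene'); s=manip.read_state(); print(s['eef_pos'],s['eef_rot'],s['wrist_force'])
E
```

```text
side 48 a/h box corners [[21.0, 1.0], [25.0, -96.0], [34.0, -96.0], [31.0, 1.0]] size [10. 97.] ang 1.9
scene 152 a/h box corners [[17.0, 1.0], [25.0, -97.0], [42.0, -95.0], [35.0, 3.0]] size [17. 98.] ang 4.5
[ 485.33164554 -203.73699384  115.62785949] [ 3.14112883e+00 -1.99679540e-04  6.76769071e-01] [-0.07483416  0.4465159  -2.85720889]
```

Bottle B already hangs within a few degrees of vertical. I carry it round, clear of bottle C, to (640, −86).

Emit:
{"fn": "move_arm", "kwargs": {"moves": [[0.01,-0.012,-0.015,0],[0.03,-0.037,-0.03,-0.1],[0.05,-0.063,-0.03,-0.2],[0.068,-0.085,-0.03,-0.3],[0.078,-0.09,-0.03,-0.42],[0.095,-0.077,-0.03,-0.55],[0.12,-0.055,-0.03,-0.67],[0.145,-0.034,-0.03,-0.78],[0.17,-0.014,-0.03,-0.837],[0.187,0,-0.03,-0.837],[0.194,0.0055,-0.03,-0.837],[0.194,0.0055,-0.03,-0.837]], "squeeze": 12}}

```text
clock: 36.4
eef_pos: [640.4, -86.4, 144.6]
eef_rot: [-3.141, -0.0, 1.514]
wrist_force: [-0.8, 0.3, -2.4]
finger_gap: 48.0
finger_force: 12.0
```

```bash
python3 - <<'E'
from h import *
held('side');held('scene'); s=manip.read_state(); print(s['eef_pos'],s['eef_rot'],s['wrist_force'],s['finger_gap'])
E
```

```text
side 379 a/h box corners [[11.0, 5.0], [33.0, -102.0], [52.0, -98.0], [30.0, 9.0]] size [ 20. 109.] ang 11.8
scene 98 a/h box corners [[16.0, 6.0], [34.0, -97.0], [47.0, -94.0], [28.0, 8.0]] size [ 13. 104.] ang 10.2
[639.4475525  -86.42866109 145.05917011] [-3.14078741e+00 -7.12536560e-05  1.51385065e+00] [-0.04054783  1.39478875 -2.83301776] 47.88817078189733
```

Emit:
{"fn": "move_arm", "kwargs": {"moves": [[0,0,0.02,0],[0,0,0.035,0],[0,0,0.043,0],[0,0,0.046,0],[0,0,0.048,0],[0,0,0.05,0],[0,0,0.05,0]]}}

```text
clock: 37.2
eef_pos: [640.6, -86.4, 98.3]
eef_rot: [3.139, 0.0, 1.514]
wrist_force: [-6.2, 3.0, 15.1]
finger_gap: 48.3
finger_force: 12.1
```

Emit:
{"fn": "move_arm", "kwargs": {"moves": [[0.004,0,0.001,0],[0.008,0,0.002,0],[0.012,0,0.003,0],[0.016,0,0.004,0],[0.018,0,0.005,0],[0.018,0,0.006,0],[0.018,0,0.006,0]], "squeeze": 6}}

```text
clock: 37.9
eef_pos: [641.2, -68.9, 91.2]
eef_rot: [3.14, 0.001, 1.514]
wrist_force: [-3.0, -1.3, 8.0]
finger_gap: 48.3
finger_force: 6.0
```

```bash
python3 - <<'E'
from h import *
held('side');held('scene'); s=manip.read_state(); print(s['eef_pos'],s['eef_rot'],s['wrist_force'],s['finger_gap'])
E
```

```text
side 70 a/h box corners [[13.0, 4.0], [26.0, -4.0], [32.0, 5.0], [19.0, 13.0]] size [11. 15.] ang 55.8
scene 32 a/h box corners [[15.0, -26.0], [24.0, -27.0], [27.0, 12.0], [17.0, 12.0]] size [38. 10.] ang 86.2
[641.16642793 -68.95365248  91.19254299] [3.14006824e+00 7.67194567e-04 1.51368372e+00] [-5.34099195 -1.24040032  8.70269254] 48.31630164066021
```

```bash
python3 - <<'E'
from h import *
a=cam('side'); b=cam('scene')
f=lambda x:cv2.resize(x,(400,360),interpolation=2)
cv2.imwrite('pics/b2.png',np.hstack([f(a['frame'][150:280,230:375]),f(b['frame'][160:290,260:405])]))
E
```

```text
(no output)
```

View pics/b2.png

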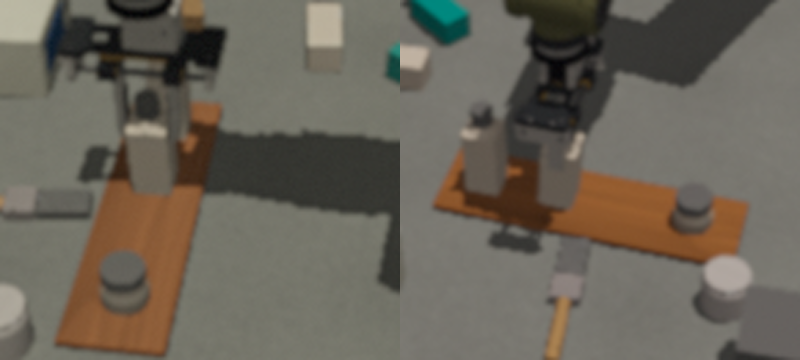

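The picture shows bottle B upright on the tray beside C. I'll release it and go to bottle A.

Emit:
{"fn": "move_arm", "kwargs": {"moves": [[0,0,0,0],[0,0,0,0],[0,0,0,0],[0,0,0,0],[0,0,0,0]], "jaw": 0.08}}

```text
clock: 38.6
eef_pos: [640.9, -68.5, 89.4]
eef_rot: [-3.142, -0.0, 1.514]
wrist_force: [-0.5, 0.3, -0.2]
finger_gap: 79.8
finger_force: 0.0
```

Emit:
{"fn": "move_arm", "kwargs": {"moves": [[0,0,-0.02,0],[0,0,-0.05,0],[0,0,-0.09,0],[0,0,-0.12,0],[0,0,-0.12,0]]}}

```text
clock: 39.1
eef_pos: [642.4, -68.7, 214.4]
eef_rot: [3.134, 0.001, 1.514]
wrist_force: [0.2, -0.1, 0.8]
finger_gap: 79.5
finger_force: 0.0
```

Emit:
{"fn": "move_arm", "kwargs": {"moves": [[-0.03,-0.015,0,-0.03],[-0.07,-0.035,0,-0.06],[-0.11,-0.055,0,-0.09],[-0.15,-0.075,0,-0.09],[-0.19,-0.095,0,-0.09],[-0.23,-0.115,0,-0.09],[-0.27,-0.135,0,-0.09],[-0.31,-0.155,0,-0.09],[-0.34,-0.17,0,-0.09],[-0.356,-0.1785,0,-0.09],[-0.356,-0.1785,0,-0.09]]}}

```text
clock: 40.2
eef_pos: [441.4, -414.9, 208.6]
eef_rot: [-3.141, -0.001, 1.601]
wrist_force: [0.5, 0.8, -0.9]
finger_gap: 80.1
finger_force: 0.0
```

```bash
python3 - <<'E'
from h import *
for n in('side','scene','wrist'):
  c=cam(n,'a1%s.png'%n); survey(n,c)
s=manip.read_state(); print(s['eef_pos'],s['eef_rot'])
a=cv2.imread('pics/a1side.png');b=cv2.imread('pics/a1scene.png')
f=lambda x:cv2.resize(x,(400,360),interpolation=2)
cv2.imwrite('pics/b3.png',np.hstack([f(a[140:280,230:375]),f(b[150:290,230:405])]))
E
```

```text
side white [377. 120.] c [ 310.5 -726.3] size [ 44. 122.] ang 86.9 z 30.9 corn [[248.0, -745.0], [370.0, -751.0], [373.0, -708.0], [251.0, -701.0]]
side white [270. 131.] c [ 783.3 -570. ] size [217.  18.] ang 0.3 z 53.5 corn [[675.0, -562.0], [675.0, -580.0], [892.0, -578.0], [892.0, -560.0]]
side white [348. 163.] c [ 436.  -367.2] size [39. 87.] ang 1.3 z 45.1 corn [[415.0, -324.0], [417.0, -411.0], [457.0, -410.0], [455.0, -323.0]]
side white [227. 175.] c [ 868.8 -237.6] size [26.  5.] ang 4.9 z 54.2 corn [[856.0, -236.0], [856.0, -241.0], [882.0, -239.0], [882.0, -234.0]]
side white [229. 263.] c [765.7 177.4] size [52. 55.] ang 17.0 z 58.1 corn [[733.0, 196.0], [749.0, 144.0], [798.0, 159.0], [782.0, 211.0]]
side white [344. 355.] c [430.8 422. ] size [64. 10.] ang 9.2 z 52.6 corn [[399.0, 422.0], [400.0, 412.0], [463.0, 422.0], [461.0, 432.0]]
side white [379. 373.] c [359.5 472.4] size [96. 94.] ang 2.7 z 41.8 corn [[310.0, 517.0], [314.0, 423.0], [409.0, 428.0], [405.0, 522.0]]
side white [298. 372.] c [536.8 471.9] size [36.  5.] ang 9.1 z 52.7 corn [[519.0, 472.0], [519.0
[... 2985 characters left out ...]
 z 27.9 corn [[765.0, -574.0], [765.0, -575.0], [774.0, -575.0], [774.0, -574.0]]
wrist white [622. 305.] c [ 871.8 -574.4] size [ 3. 28.] ang 89.8 z 57.0 corn [[858.0, -576.0], [886.0, -576.0], [886.0, -573.0], [858.0, -573.0]]
wrist white [244. 375.] c [ 329.5 -731.3] size [103.  37.] ang 0.1 z 35.1 corn [[278.0, -713.0], [278.0, -750.0], [381.0, -750.0], [381.0, -713.0]]
wrist wood [492.  21.] c [ 633.4 -218.4] size [ 46. 121.] ang 88.1 zmed/max 13.1 16.1 top c [ 634.3 -220.5   13.1]
wrist wood [497. 200.] c [ 666.  -428.7] size [ 91. 130.] ang 11.7 zmed/max 60.8 63.9 top c [ 664.7 -424.7   61.1]
[ 443.17316224 -412.63318992  209.16111512] [-3.14140209e+00 -4.92255936e-04  1.60486644e+00]
```

View pics/b3.png

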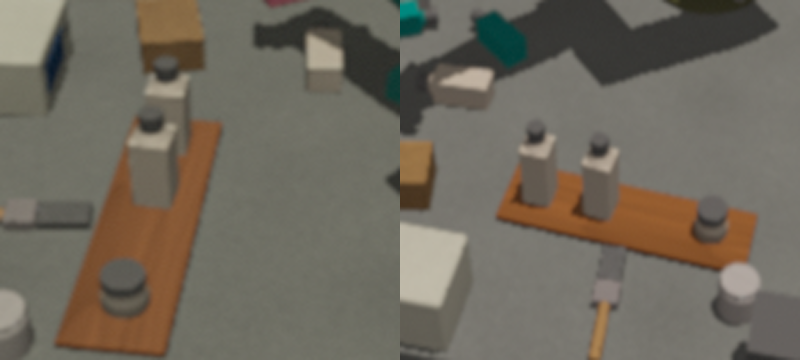

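Both C and B stand upright on the tray; bottle A is still lying at (462,85) in the right crop. I'll grip A.

Emit:
{"fn": "move_arm", "kwargs": {"moves": [[-0.0035,-0.0015,0.04,0],[-0.0035,-0.0015,0.085,0],[-0.0035,-0.0015,0.13,0],[-0.0035,-0.0015,0.17,0],[-0.0035,-0.0015,0.192,0],[-0.0035,-0.0015,0.203,0],[-0.0035,-0.0015,0.203,0]], "jaw": 0.08}}

```text
clock: 41.05
eef_pos: [441.4, -416.1, 5.6]
eef_rot: [-3.14, -0.001, 1.605]
wrist_force: [-0.3, -0.3, 0.6]
finger_gap: 80.0
finger_force: 0.0
```

Emit:
{"fn": "move_arm", "kwargs": {"moves": [[0,0,0,0],[0,0,0,0],[0,0,0,0],[0,0,0,0],[0,0,0,0],[0,0,0,0]], "jaw": 0.04, "squeeze": 12}}

```text
clock: 41.65
eef_pos: [441.2, -417.5, 7.0]
eef_rot: [3.141, 0.001, 1.604]
wrist_force: [-1.6, 1.5, 6.5]
finger_gap: 48.4
finger_force: 12.0
```

Emit:
{"fn": "move_arm", "kwargs": {"moves": [[0,0,-0.015,0],[0,0,-0.035,0],[0,0,-0.06,0],[0,0,-0.085,0],[0,0,-0.1,0],[0,0,-0.1,0],[0,0,-0.1,0]]}}

```text
clock: 42.35
eef_pos: [440.8, -417.0, 105.8]
eef_rot: [-3.141, -0.001, 1.604]
wrist_force: [0.3, -0.1, -2.5]
finger_gap: 48.1
finger_force: 12.0
```

Emit:
{"fn": "move_arm", "kwargs": {"moves": [[0,0,0,0],[0,0,0,0],[0,0,0,0],[0,0,0,0],[0,0,-0.012,0],[0,0,0,0],[0,0,-0.012,0],[0,0,0,0],[0,0,-0.012,0],[0,0,-0.01,0]], "squeeze": 4}}

```text
clock: 43.35
eef_pos: [441.5, -417.8, 118.0]
eef_rot: [3.14, 0.002, 1.604]
wrist_force: [0.4, -0.1, -1.7]
finger_gap: 48.2
finger_force: 4.0
```

```bash
python3 - <<'E'
from h import *
held('side');held('scene'); s=manip.read_state(); print(s['eef_pos'],s['eef_rot'],s['wrist_force'])
E
```

```text
side 155 a/h box corners [[26.0, -9.0], [75.0, -54.0], [85.0, -44.0], [36.0, 2.0]] size [15. 67.] ang 47.4
scene 101 a/h box corners [[21.0, -15.0], [73.0, -53.0], [84.0, -37.0], [33.0, 1.0]] size [20. 64.] ang 53.6
[ 441.12670107 -417.36137815  116.62516162] [3.14130331e+00 3.29945096e-04 1.60378055e+00] [-0.23567024  0.34854016 -3.63053549]
```

Emit:
{"fn": "move_arm", "kwargs": {"moves": [[0,0,-0.015,0],[0,0,0,0],[0,0,-0.015,0],[0,0,0,0],[0,0,-0.015,0],[0,0,0,0],[0,0,-0.015,0],[0,0,0,0],[0,0,-0.015,0],[0,0,0,0],[0,0,0,0]], "squeeze": 4}}

```text
clock: 44.55
eef_pos: [440.6, -416.8, 114.8]
eef_rot: [-3.14, -0.002, 1.604]
wrist_force: [-1.0, 0.6, -2.4]
finger_gap: 48.0
finger_force: 4.0
```

```bash
python3 - <<'E'
from h import *
held('side');held('scene'); s=manip.read_state(); print(s['eef_pos'],s['eef_rot'],s['wrist_force'])
E
```

```text
side 136 a/h box corners [[21.0, -21.0], [59.0, -68.0], [72.0, -58.0], [34.0, -11.0]] size [16. 61.] ang 38.7
scene 88 a/h box corners [[20.0, -18.0], [61.0, -70.0], [74.0, -60.0], [33.0, -8.0]] size [17. 66.] ang 38.2
[ 440.84309729 -417.06085795  115.84098781] [-3.14076576e+00 -9.17859830e-04  1.60383810e+00] [-0.91161018 -0.43594825 -1.89498218]
```

Emit:
{"fn": "move_arm", "kwargs": {"moves": [[0,0,0,0],[0,0,-0.012,0],[0,0,0,0],[0,0,-0.012,0],[0,0,-0.012,0],[0,0,-0.012,0]], "squeeze": 3.2}}

```text
clock: 45.25
eef_pos: [441.2, -417.4, 128.9]
eef_rot: [3.141, 0.001, 1.604]
wrist_force: [0.1, -0.6, -2.9]
finger_gap: 48.1
finger_force: 3.2
```

```bash
python3 - <<'E'
from h import *
held('side');held('scene'); s=manip.read_state(); print(s['eef_pos'],s['eef_rot'],s['wrist_force'])
E
```

```text
side 127 a/h box corners [[20.0, -18.0], [57.0, -70.0], [69.0, -62.0], [32.0, -10.0]] size [15. 64.] ang 35.2
scene 83 a/h box corners [[21.0, -21.0], [57.0, -71.0], [70.0, -62.0], [33.0, -12.0]] size [15. 62.] ang 36.2
[ 441.0423847  -417.27709246  128.43281569] [-3.14158903e+00  2.17741684e-05  1.60376555e+00] [ 1.24982118  0.53943718 -2.83958202]
```

36° from vertical. I'll finish the rotation on the open counter here, well clear of B, by catching the base edge and moving toward it.

Emit:
{"fn": "move_arm", "kwargs": {"moves": [[0,0,0.025,0],[0,0,0.045,0],[0,0,0.053,0],[0,0,0.056,0],[0,0,0.058,0],[0,0,0.058,0]], "squeeze": 10}}

```text
clock: 45.95
eef_pos: [441.2, -418.8, 72.5]
eef_rot: [3.14, 0.003, 1.604]
wrist_force: [-4.2, -2.8, 9.0]
finger_gap: 48.2
finger_force: 10.0
```

Emit:
{"fn": "move_arm", "kwargs": {"moves": [[0.005,0,0,0],[0.01,0,-0.001,0],[0.015,0,-0.002,0],[0.02,0,-0.003,0],[0.025,0,-0.003,0],[0.03,0,-0.003,0],[0.035,0,-0.003,0],[0.04,0,-0.002,0],[0.045,0,-0.001,0],[0.05,0,-0.001,0],[0.054,0,0,0],[0.054,0,0,0]], "squeeze": 5}}

```text
clock: 47.15
eef_pos: [439.3, -362.6, 70.3]
eef_rot: [-3.141, -0.001, 1.604]
wrist_force: [-1.1, 1.2, -0.8]
finger_gap: 47.9
finger_force: 5.0
```

```bash
python3 - <<'E'
from h import *
held('side');held('scene'); s=manip.read_state(); print(s['eef_pos'],s['eef_rot'],s['wrist_force'])
E
```

```text
side 13 a/h box corners [[19.0, -71.0], [26.0, -72.0], [28.0, -45.0], [21.0, -45.0]] size [27.  7.] ang 86.1
scene 7 a/h box corners [[15.0, -48.0], [16.0, -70.0], [22.0, -70.0], [21.0, -48.0]] size [ 6. 22.] ang 2.3
[ 439.29347616 -363.05794019   70.37453109] [-3.14146553e+00 -5.91575090e-04  1.60385826e+00] [-0.01333896  1.45747926  0.09884538]
```

Nearly vertical. I firm up the grip, lift it, and carry it round to (646, 12).

Emit:
{"fn": "move_arm", "kwargs": {"moves": [[0,0,-0.02,0],[0,0,-0.05,0],[0.015,0,-0.075,0.03],[0.05,0.002,-0.075,0.06],[0.095,0.003,-0.075,0.09],[0.14,0.005,-0.075,0.09],[0.185,0.006,-0.075,0.09],[0.23,0.008,-0.075,0.09],[0.275,0.009,-0.075,0.09],[0.32,0.011,-0.075,0.09],[0.355,0.012,-0.075,0.09],[0.374,0.0125,-0.075,0.09]], "squeeze": 18}}

```text
clock: 48.45
eef_pos: [439.1, 13.1, 145.4]
eef_rot: [-3.142, -0.0, 1.515]
wrist_force: [0.0, 0.4, -1.5]
finger_gap: 48.0
finger_force: 18.0
```

Emit:
{"fn": "move_arm", "kwargs": {"moves": [[0,0,0,0],[0.001,0.015,0,0],[0.003,0.05,0,0],[0.005,0.09,0,0],[0.007,0.13,0,0],[0.009,0.165,0,0],[0.011,0.193,0,0],[0.012,0.206,0,0],[0.012,0.206,0,0],[0.012,0.206,0,0]]}}

```text
clock: 49.45
eef_pos: [645.2, 10.3, 144.8]
eef_rot: [-3.14, 0.0, 1.513]
wrist_force: [-0.5, 0.5, -2.4]
finger_gap: 47.8
finger_force: 18.0
```

```bash
python3 - <<'E'
from h import *
held('side');held('scene'); s=manip.read_state(); print(s['eef_pos'],s['eef_rot'],s['wrist_force'],s['finger_gap'])
E
```

```text
side 267 a/h box corners [[8.0, -7.0], [19.0, -82.0], [29.0, -81.0], [18.0, -5.0]] size [10. 76.] ang 8.0
scene 45 a/h box corners [[13.0, -23.0], [20.0, -77.0], [25.0, -77.0], [18.0, -22.0]] size [ 5. 55.] ang 7.2
[645.13430232  10.65155869 145.49638804] [-3.14129616e+00  5.69977694e-05  1.51340638e+00] [-0.73237034  0.66305344 -2.44905108] 47.66941437555475
```

Emit:
{"fn": "move_arm", "kwargs": {"moves": [[0,0,0.025,0],[0,0,0.045,0],[0,0,0.057,0],[0,0,0.061,0],[0,0,0.063,0],[0,0,0.063,0]]}}

```text
clock: 50.15
eef_pos: [646.1, 11.1, 83.2]
eef_rot: [3.141, -0.0, 1.514]
wrist_force: [0.6, -0.1, -2.4]
finger_gap: 47.9
finger_force: 18.0
```

Emit:
{"fn": "move_arm", "kwargs": {"moves": [[0.003,0,0.001,0],[0.006,0,0.002,0],[0.008,0,0.003,0],[0.01,0,0.004,0],[0.01,0,0.004,0]], "squeeze": 6}}

```text
clock: 50.65
eef_pos: [646.8, 21.8, 79.1]
eef_rot: [3.14, -0.001, 1.514]
wrist_force: [-0.1, 3.3, 3.8]
finger_gap: 48.1
finger_force: 6.0
```

```bash
python3 - <<'E'
from h import *
held('side');held('scene'); s=manip.read_state(); print(s['eef_pos'],s['eef_rot'],s['wrist_force'],s['finger_gap'])
E
```

```text
side 211 a/h box corners [[9.0, -2.0], [11.0, -81.0], [21.0, -80.0], [19.0, -2.0]] size [10. 78.] ang 1.1
scene 33 a/h box corners [[-129.0, -40.0], [100.0, -96.0], [116.0, -32.0], [-113.0, 24.0]] size [ 66. 236.] ang 76.3
[646.83167559  21.75849517  79.15788422] [ 3.14010207e+00 -7.35983440e-04  1.51414074e+00] [-0.17107581  2.94190532  4.6889083 ] 47.91006772532551
```

Emit:
{"fn": "move_arm", "kwargs": {"moves": [[0,0,0,0],[0,0,0,0],[0,0,0,0],[0,0,0,0],[0,0,0,0]], "jaw": 0.08}}

```text
clock: 51.25
eef_pos: [646.3, 21.0, 78.3]
eef_rot: [-3.141, 0.0, 1.514]
wrist_force: [-0.1, -0.6, 0.5]
finger_gap: 79.6
finger_force: 0.0
```

Emit:
{"fn": "move_arm", "kwargs": {"moves": [[0,0,-0.02,0],[0,0,-0.05,0],[0,0,-0.09,0],[0,0,-0.13,0],[0,0,-0.16,0],[0,-0.04,-0.16,0],[0,-0.08,-0.16,0],[0,-0.12,-0.16,0],[0,-0.16,-0.16,0],[0,-0.18,-0.16,0],[0,-0.18,-0.16,0],[0,-0.18,-0.16,0]]}}

```text
clock: 52.45
eef_pos: [467.1, 31.3, 238.9]
eef_rot: [3.14, -0.0, 1.514]
wrist_force: [-0.2, 0.3, -0.7]
finger_gap: 80.1
finger_force: 0.0
```

```bash
python3 - <<'E'
from h import *
a=cam('side')['frame'];b=cam('scene')['frame']
f=lambda x:cv2.resize(x,(400,400),interpolation=2)
cv2.imwrite('pics/fin.png',np.hstack([f(a[140:390,190:440]),f(b[130:330,260:510])]))
E
```

```text
(no output)
```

View pics/fin.png

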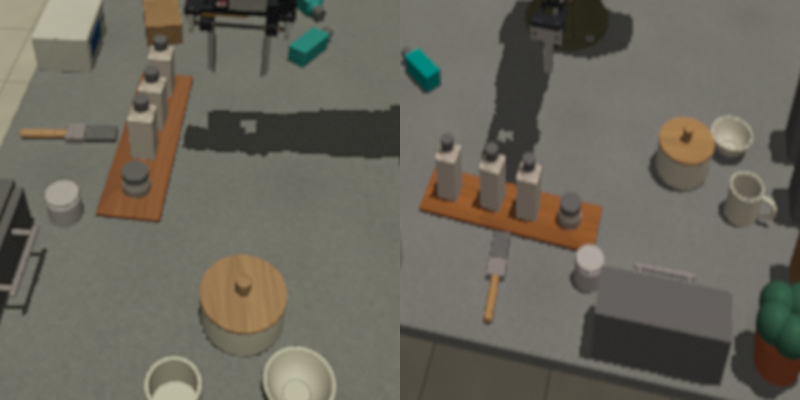

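The last picture shows all three white bottles upright on the tray, the lid seated on the crock and no loose tablet left. The jar and the other things are where they were.

```bash
python3 -c "
from cell import manip
print(manip.sign_off())"
```

```text
the job is handed in; nothing more can be done
None
```

The job is handed in: both blue tablets are in the crock with the lid seated, and all three white bottles stand upright on the tray; no third tablet was in view.

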